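Scoop craft beads into the storage box and close its lid

ROBOT

A 6-joint arm with a two-finger parallel gripper is mounted at the origin on the work surface. World frame = base frame: x ahead of the robot, y to its left, z up, the work surface at z = 0. Lengths are in m, angles in rad, forces in N, time in s.
With the tool pointing down it reaches from about 0.275 to 0.825 m from the base axis. Payload 5.2 kg.
Tool frame: the origin (TCP) lies at the very end of the fingers, on their centre line; the grasp point (between the pads) lies 19 mm behind it; z points along the fingers, y is the line along which they close (so a half turn about z gives the same grasp; the last joint's range is limited). The gripper opens to 93 mm and grips with 3 to 60 N. Pads are 15 mm wide; open, the fingers measure 128 mm over their backs; the gripper's body (75 mm by 188 mm) begins 65 mm behind the grasp point.
Start: joints at [-1.548, 0.259, 1.535, -0, 1.348, -0.203], TCP at [0.123, -0.536, 0.219] pointing down, gripper open.
Joint ranges: [-3.14, 3.14], [-0.91, 2.08], [0.19, 2.58], [-1.22, 4.36], [0.22, 2.71], [-3.12, 3.12]. Speed limits (rad/s): [2.57, 2.57, 3.14, 3.14, 3.14, 3.14].

INTERFACE

Orientations are given as a unit quaternion [x, y, z, w].
In Python, from cell import r, optics gives the robot as it stands. The module is installed in compiled form; this text tells all that it offers.
- The arm moves only by the tool step_arm, never from a script. Its argument "targets" is a list of rows, each an object of numbers: "x", "y", "z": the shift along the tool's x, y, z as a fraction of full scale; "turn": the turn about the tool's z as a fraction of full scale. A call has 1 to 20 rows; each row is the pose to reach, as a shift and turn from the pose commanded when the call began, along the tool's axes at that moment; what a row does not reach only later rows make up. Full scale, the value 1, is 25 cm for a shift and 120 degrees for a turn. A row lasts 1/12 s, in which the tool goes at most 41.7 mm and 7.16 degrees, less where a joint would pass 70% of its speed; a pose out of reach is approached as far as the arm can. A call with a number of a shift or a turn outside -1 to 1 is refused whole. A call with a gripper value outside its range is refused whole. "fingers" is the closure, from -1 (fully open) to 1 (shut), set as the call begins (left out, the last holds). The fingers move at their own pace and stop on an object; the grip force is fixed at half the most. Time passes only in rows, so rows that repeat a pose let the fingers close. It gives the time, the measured TCP pose, the force, the opening and the grip force at its end, in the units of the state.
- r.state(): the state, without advancing time (a new reading comes with each control period).
- optics.grab_frame(name): name is "scene" or "top"; returns a dict with "pixels" (384x512x3 uint8, red, green, blue), "vertical_fov" (degrees; the focal length in pixels is half the picture's height over the tangent of half this angle, whatever the lens; pixels are square), "cx", "cy" (the principal point, pixels), "R" (3x3) and "t" (3): a world point X has camera coordinates R X + t. Camera axes: x right, y down, z forward; pixel columns grow to the right and rows downward; lengths in m; the calibration is good to about 2 mm. A picture is of the moment at which its call begins. There is no depth.
- r.close_job(): hands the job in; it is judged then, once.
The state is a dict: "time_s": time; "joint_positions": joint angles; "dq": joint speeds; "effort": joint torques, N m; "eef_pos": TCP position; "orientation": TCP orientation; "force": force on the tool from outside, world axes, zero at the start; "torque": the same for the moment, N m; "gripper_width": finger opening in m; "finger_force": force on a finger pad.
Only numpy, scipy, OpenCV 4.12 (cv2) and the standard library are available. Lean on these libraries where they do the work, as an engineer would, in place of code of your own. Each camera call takes 0.05 s, during which the arm holds its last target. There are 200 camera calls.

TASK

Use the metal scoop to take the big wooden beads from the yellow tray and tip them, from low over it, into the white storage box until at least three of the six are in, without handling the beads or spilling any. Then stand the scoop flat on the table again, close the box's blue lid fully, and leave the other things on the table where they are.

Things in the scene. Friction and masses are not known exactly. Their poses are not given: they have to be found in the camera images.
- tray: Yellow plastic bead tray, fixed to the table, on the robot's left or right (the box is on the other side). Origin: centre of its underside, on the table. All walls rise to 40 mm above the table: the two long side walls (along x, 4 mm thick) are upright, the two end walls lean outwards by 30 degrees. Outside about 280 x 176 mm. Its x axis points away from the robot within 0.25 rad.
- tray_floor (a point): Centre of the tray's inner floor, 4 mm above the table; axes as the tray's. The inner floor runs from -110 to +110 mm along x and from -80 to +80 mm along y; at the rim the inside is 262 mm long. The beads start in the half towards +x (no bead reaches below x = +38 mm); the other half is empty.
- box: White plastic storage box with a blue hinged lid, open at the start; fixed to the table. Outside 150 mm (its x) x 170 mm (its y) x 70 mm high, walls and floor 4 mm. Origin: centre of its underside, on the table. The hinge runs along y on the rim of its +x side, away from the robot; its x axis points away from the robot within 0.25 rad.
- box_in (a point): Centre of the box's inner floor, 4 mm above the table.
- lid (a joint): Angle of the lid, rad: 0 shut (lying on the rim), 1.57 upright; starts at 1.6 to 1.85 (leaning back past upright), stop at 1.95. Stiff hinge: the lid stays at any angle it is left; moving it takes 1 to 2 N at its free edge. The lid is a flat blue panel 154 x 180 mm, 5 mm thick, with a thumb tab (44 mm wide, 14 mm long) in the middle of its free edge.
- lid_hinge (a point): Point on the hinge axis, middle of the lid's hinged edge (75 mm from the box's origin along its x, 70.5 mm high), on the lid's underside; turns with the lid. Shut, its x points as the box's x; the lid extends 152 mm from it towards its -x, and its outer face is 5 mm along +z.
- lid_edge (a point): Middle of the lid's free edge on its outer (upper) face, 150 mm from the hinge axis.
- scoop: Hand scoop, 170 g: flat-bottomed aluminium bowl 100 mm long, 94 mm wide, with a red handle. Stands flat and steady on the table. Origin: centre of the bowl's underside; x points to the open front lip, y across. Floor sheet 1.6 mm; sides 2 mm thick, 45 mm high at the upright back wall (x = -50 mm), raked down in a straight line to nothing at x = +22 mm, so the front 28 mm is a flat open lip.
- scoop_lip (a point): Middle of the scoop's front lip, on the underside, 50 mm ahead of the scoop's origin.
- scoop_grip (a point): Grip point on the scoop handle's axis: 96 mm behind the scoop's origin, 75 mm above the bowl's underside. The handle is a straight bar 100 mm long, 20 mm wide (along y), 18 mm thick; it leaves the back wall 36 mm up, rises backwards at 40 degrees, ends 127 mm behind the origin and 100 mm up; this point is 60 mm along it.
- scoop_bowl (a point): Point in the middle of the scoop's bowl, 15 mm above its underside.
- bead0: Natural wood round wooden bead, a 28 mm ball of about 11 g; origin at its centre. Rolls easily but stops by itself on slopes under about 8 degrees.
- bead1: Red round wooden bead, a 28 mm ball of about 11 g; origin at its centre. Rolls easily but stops by itself on slopes under about 8 degrees.
- bead2: Blue round wooden bead, a 28 mm ball of about 11 g; origin at its centre. Rolls easily but stops by itself on slopes under about 8 degrees.
- bead3: Green round wooden bead, a 28 mm ball of about 11 g; origin at its centre. Rolls easily but stops by itself on slopes under about 8 degrees.
- bead4: Natural wood round wooden bead, a 28 mm ball of about 11 g; origin at its centre. Rolls easily but stops by itself on slopes under about 8 degrees.
- bead5: Orange round wooden bead, a 28 mm ball of about 11 g; origin at its centre. Rolls easily but stops by itself on slopes under about 8 degrees.
- paint_tub: White and blue round tub of beige paint, 112 mm across the rim (its lid below it 132 mm across), 70 mm high; loose bystander. Origin: centre of the underside.
- brush: Flat paintbrush with a black handle lying on the table, 200 mm long; loose bystander. Origin: middle of its underside.
- paint_bottle: Blue paint bottle, 52 mm across, 150 mm high; loose bystander. Origin: centre of the underside.
- tape_roll: Roll of masking tape lying flat, 100 mm across, 24 mm high; loose bystander. Origin: centre of the underside.
- fish: Flat wooden fish with blue paint, about 100 x 34 mm, 8 mm thick; loose bystander. Origin: under its middle.
Things that resemble listed ones, but are neither listed nor needed, are in the scene too. Leave any green look-alike of the scoop alone. What is shaped like the box but red is not meant.

How it is judged:
By the outcome, as a careful person would: the job done as asked, in the order asked, and still so for the second after the job is handed in, with the robot touching nothing.
It also fails if it takes over 72 s, if anything falls off the work surface, if the arm or the gripper's body presses on something with over 40 N, if the wrist force passes 120 N, or if a joint passes its speed limit or range.

## Working session

There is one attempt and no reset: what is moved stays moved. The work goes in short steps, Python scripts to look and compute and a tool call to move; the robot and the scene stay as the last step left them, time stands still between calls to the robot, and variables do not carry over. Pictures are saved under pics/ and viewed, at most 10 in all, crops included, and the job is handed in when it is done.

Besides the shell and the picture viewer there is one more tool, called after ">>>" in YAML: its name, and indented under it one key for each argument. step_arm: Moves the arm, as the interface text tells. Its arguments: {"type":"object","properties":{"targets":{"type":"array","items":{"type":"object","properties":{"x":{"type":"number"},"y":{"type":"number"},"z":{"type":"number"},"turn":{"type":"number"}}}},"fingers":{"type":"number"}},"required":["targets"]}

```bash
mkdir -p pics; python3 - <<'E'
from cell import r, optics
import cv2,json
s=r.state();print(s)
for n in("scene","top"):
    f=optics.grab_frame(n);cv2.imwrite(f"pics/{n}0.png",cv2.resize(f["pixels"][:,:,::-1],(800,600),interpolation=cv2.INTER_CUBIC))
    print(n,f["vertical_fov"],f["cx"],f["cy"],f["R"],f["t"])
E
```

```text
{'time_s': 0.0, 'joint_positions': array([-1.54780836e+00,  2.59332898e-01,  1.53606524e+00,  3.62016789e-07,
        1.34800697e+00, -2.02826653e-01]), 'dq': array([ 0.00166698, -0.00017321, -0.00075369,  0.00022944, -0.00118359,
        0.00137468]), 'effort': array([ 9.20518287e-04, -4.37302208e+01, -2.83997798e+01,  7.20195542e-02,
        4.15814412e-02, -1.54559007e-04]), 'eef_pos': array([ 0.12314119, -0.53548033,  0.21783031]), 'orientation': array([ 9.93632335e-01,  1.12667486e-01,  8.15532272e-05, -9.02548556e-04]), 'force': array([-0.78393939,  0.78718024,  0.44011929]), 'torque': array([0.01659026, 0.01359163, 0.03898548]), 'finger_force': 0.0, 'gripper_width': 0.09292493185912261}
scene 46.543869693653235 256.747565724263 191.2717046897022 [[-0.39304259  0.91936931 -0.01666088]
 [ 0.69823061  0.28661492 -0.65599231]
 [-0.59832394 -0.26946605 -0.75458367]] [ 0.18784383 -0.2817226   1.65395353]
top 51.52469600120075 267.0680335488265 193.69738504368365 [[ 0.02347674 -0.99971937 -0.00316586]
 [-0.99817356 -0.02326388 -0.05575241]
 [ 0.05566311  0.00446897 -0.99843961]] [-0.0039714   0.48832174  1.49581419]
```

View pics/scene0.png

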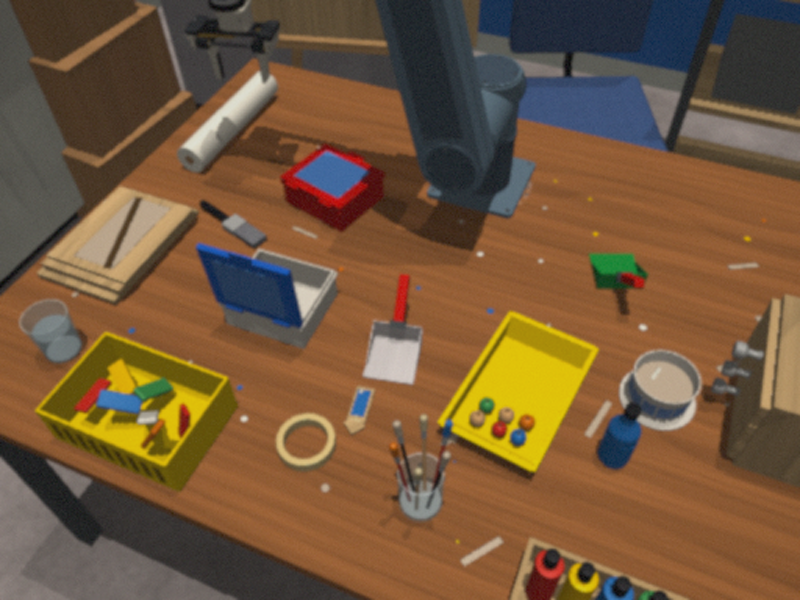

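View pics/top0.png

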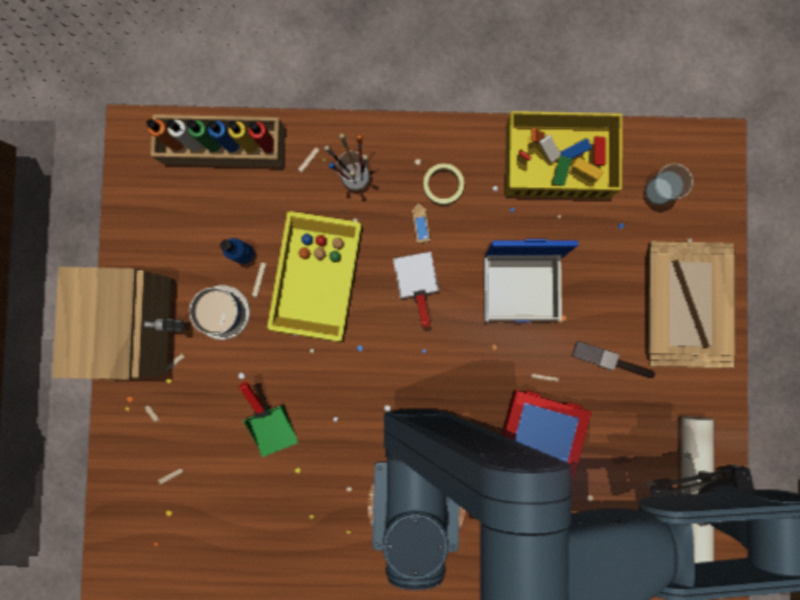

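Candidates (800-px pictures; scene / top):
- **Scoop:** metal with red handle at (395,350) / (416,275), and the green look-alike at (620,270) / (270,430). I choose the metal one.
- **Tray:** yellow with 6 beads at (520,390) / (315,275), and the yellow block bin at (140,405) / (565,150). I choose the one with beads.
- **Box:** white with open blue lid at (275,290) / (523,285), and the red one at (335,185) / (548,430). I choose the white one.

Next I'll check these in close crops.

```bash
cat > h.py <<'E'
import numpy as np,cv2
from cell import r,optics
def cam(n):
    f=optics.grab_frame(n);h=f["pixels"].shape[0]
    fl=h/2/np.tan(np.radians(f["vertical_fov"])/2)
    return dict(im=f["pixels"][:,:,::-1].copy(),K=np.array([[fl,0,f["cx"]],[0,fl,f["cy"]],[0,0,1]]),R=np.array(f["R"]),t=np.array(f["t"]))
def proj(c,X):
    p=(np.atleast_2d(X)@c["R"].T+c["t"])@c["K"].T
    return p[:,:2]/p[:,2:]
def tri(cs,ps):
    P=[c["K"]@np.c_[c["R"],c["t"]] for c in cs]
    X=cv2.triangulatePoints(P[0],P[1],np.array(ps[0],float).reshape(2,1),np.array(ps[1],float).reshape(2,1))
    return (X[:3]/X[3]).ravel()
def plane(c,p,z):
    d=c["R"].T@np.linalg.solve(c["K"],np.r_[p,1]);o=-c["R"].T@c["t"]
    return o+d*(z-o[2])/d[2]
def crop(c,x,y,w,h,s,fn):
    cv2.imwrite(fn,cv2.resize(c["im"][y:y+h,x:x+w],None,fx=s,fy=s,interpolation=cv2.INTER_CUBIC))
E
python3 - <<'E'
from h import *
t=cam("top");s=cam("scene")
crop(t,165,125,210,100,3.8,"pics/t1.png");crop(s,130,145,260,165,3,"pics/s1.png")
E
```

```text
(no output)
```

View pics/t1.png

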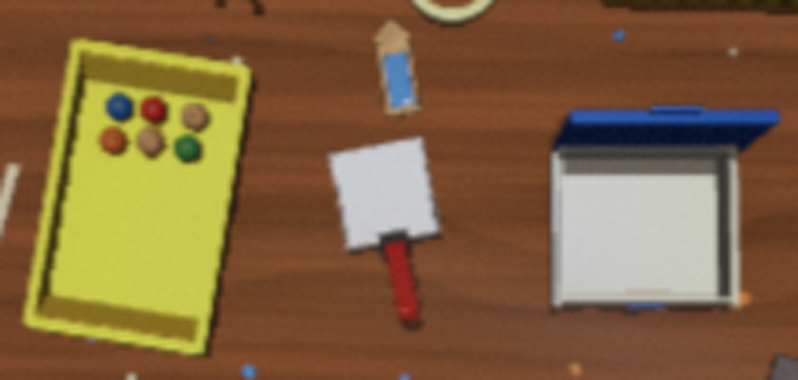

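View pics/s1.png

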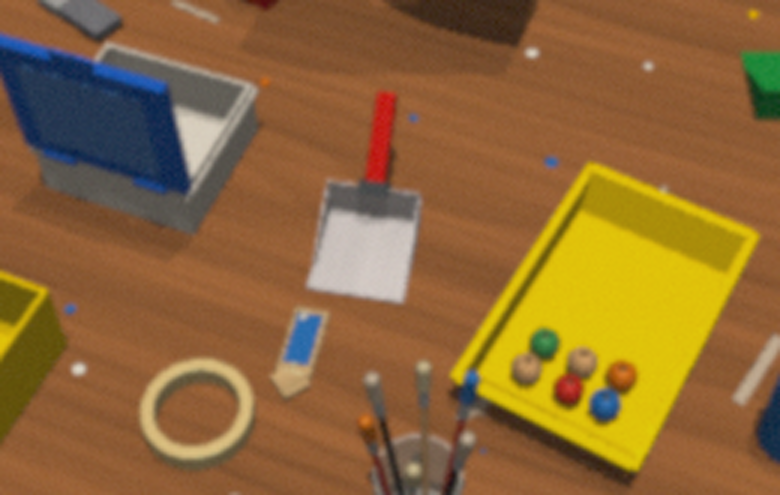

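Both crops confirm the choice. In the top crop the scoop bowl is at (385,195) with its red handle end at (410,318), the tray corners run from (72,42) to (207,354), and the box rim runs from (552,150) to (740,304) with the lid open. The beads sit around (150,130).

```bash
python3 - <<'E'
from h import *
from scipy.optimize import least_squares
t=cam("top");s=cam("scene")
T=lambda p:(np.array(p)+.5)/3.8-.5+[165,125]
S=lambda p:(np.array(p)+.5)/3-.5+[130,145]
def fit(name,M,tp,sp,x0,h0):
    # M Nx3 mm ; tp,sp dict index->px ; fit x,y,yaw and base height
    def W(q):
        c,n=np.cos(q[2]),np.sin(q[2]);m=np.array(M)/1000.
        return np.c_[q[0]+c*m[:,0]-n*m[:,1],q[1]+n*m[:,0]+c*m[:,1],q[3]+m[:,2]]
    def f(q):
        w=W(q);e=[]
        for i,p in tp.items(): e+=list(proj(t,w[i])[0]-T(p))
        for i,p in sp.items(): e+=list(proj(s,w[i])[0]-S(p))
        return e
    o=least_squares(f,x0,loss="soft_l1");print(name,o.x.round(4),"res",np.round(o.fun,1));return o.x
x0=lambda u:list(plane(t,T(u),0)[:2])+[0,0]
fit("scoop",[(50,47,0),(50,-47,0),(-50,47,45),(-50,-47,45),(-127,0,100)],{0:(330,155),1:(421,138),2:(347,250),3:(440,234),4:(411,318)},{0:(404,302),1:(308,288),2:(421,197),3:(329,181),4:(386,95)},x0((385,195)),0)
fit("tray",[(140,88,40),(140,-88,40),(-140,88,40),(-140,-88,40)],{0:(72,42),1:(251,68),2:(24,324),3:(207,354)},{0:(634,470),1:(455,376),2:(757,235),3:(590,163)},x0((137,200)),0)
b=fit("box",[(75,85,70),(75,-85,70),(-75,85,70),(-75,-85,70),(75,85,0),(75,-85,0)],{0:(555,150),1:(738,150),2:(552,307),3:(740,304)},{2:(255,88),3:(107,45),4:(195,232),5:(42,185)},x0((645,225)),0)
tr=lambda a,b:tri([t,s],[T(a),S(b)])
print("handle end",tr((411,318),(386,95)),"lip mid",tr((375.5,146.5),(356,295)))
print("lid corners",tr((573,111),(165,85)),tr((779,111),(2,37)))
for n,a,bb in[("blue",(120,107),(604,405)),("red",(153,109),(568,388)),("nat",(195,117),(526,368)),("or",(113,140),(621,376)),("nat",(150,142),(581,362)),("green",(188,148),(544,343))]:print(n,tr(a,bb).round(4))
E
```

```text
scoop [ 0.5558  0.0151  0.2155 -0.005 ] res [-0.4  0.6 -0.4  0.5 -0.3  0.3 -0.1 -0.3 -0.7 -0.  -0.6  0.7 -0.5  0.6
 -0.3 -0.9 -0.8  0.1  0.3 -0.5]
tray [ 0.5465  0.2582 -0.1364 -0.0029] res [ 0.1  0.3 -0.9  0.9 -0.  -0.4 -1.7 -0.8  0.7 -0.8 -1.  -0.3 -0.3  0.3
 -0.7  0.6]
box [ 0.525  -0.2394  0.0223 -0.0038] res [ 0.6 -0.  -1.3  0.   1.6 -0.5 -1.3  0.3 -1.  -1.2  0.1 -0.8 -0.4  0.8
  1.7  0.6]
handle end [ 0.43150784 -0.01382818  0.09165681] lip mid [ 6.05390445e-01  2.62269266e-02 -5.98277463e-04]
lid corners [ 0.60913773 -0.14575827  0.22761479] [ 0.61060273 -0.31873829  0.22344276]
blue [0.6379 0.2822 0.0151]
red [0.636  0.2481 0.0191]
nat [0.6293 0.2064 0.0163]
or [0.6043 0.2878 0.0161]
nat [0.6034 0.2505 0.0151]
green [0.5978 0.2127 0.016 ]
```

>>> step_arm:
  targets:
    - {"x": 0.9,"y": -0.88}
    - {"x": 0.9,"y": -0.88}
    - {"x": 0.9,"y": -0.88}
    - {"x": 0.9,"y": -0.88}
    - {"x": 0.9,"y": -0.88}
    - {"x": 0.9,"y": -0.88}
    - {"x": 0.9,"y": -0.88}
    - {"x": 0.9,"y": -0.88}
    - {"x": 0.9,"y": -0.88}
  fingers: -1

```text
validation failed for argument at $.ta...
```

>>> step_arm:
  targets:
    - {"x": 0.9,"y": -0.88}
    - {"x": 0.9,"y": -0.88}
    - {"x": 0.9,"y": -0.88}
    - {"x": 0.9,"y": -0.88}
    - {"x": 0.9,"y": -0.88}
    - {"x": 0.9,"y": -0.88}
    - {"x": 0.9,"y": -0.88}
    - {"x": 0.9,"y": -0.88}
    - {"x": 0.9,"y": -0.88}
    - {"x": 0.9,"y": -0.88}

```text
validation failed for argument at $.ta...
```

>>> step_arm:
  targets:
    - {"x": 0.9,"y": -0.88,"z": 0,"turn": 0}
    - {"x": 0.9,"y": -0.88,"z": 0,"turn": 0}
    - {"x": 0.9,"y": -0.88,"z": 0,"turn": 0}
    - {"x": 0.9,"y": -0.88,"z": 0,"turn": 0}
    - {"x": 0.9,"y": -0.88,"z": 0,"turn": 0}
    - {"x": 0.9,"y": -0.88,"z": 0,"turn": 0}
    - {"x": 0.9,"y": -0.88,"z": 0,"turn": 0}
    - {"x": 0.9,"y": -0.88,"z": 0,"turn": 0}
    - {"x": 0.9,"y": -0.88,"z": 0,"turn": 0}
  fingers: -1

```text
time_s: 1.05
eef_pos: [0.2947, -0.2673, 0.2188]
orientation: [0.993, 0.115, 0.001, -0.001]
force: [0.1, 0.6, -0.4]
gripper_width: 0.0931
finger_force: 0.0
```

>>> step_arm:
  targets:
    - {"x": 0.89,"y": -0.87,"z": 0,"turn": 0}
    - {"x": 0.89,"y": -0.87,"z": 0,"turn": 0}
    - {"x": 0.89,"y": -0.87,"z": 0,"turn": 0}
    - {"x": 0.89,"y": -0.87,"z": 0,"turn": 0}
    - {"x": 0.89,"y": -0.87,"z": 0,"turn": 0}
    - {"x": 0.89,"y": -0.87,"z": 0,"turn": 0}
    - {"x": 0.89,"y": -0.87,"z": 0,"turn": 0}
    - {"x": 0.89,"y": -0.87,"z": 0,"turn": 0}
    - {"x": 0.89,"y": -0.87,"z": 0,"turn": 0}
    - {"x": 0.89,"y": -0.87,"z": 0,"turn": 0}

```text
time_s: 1.88
eef_pos: [0.4616, -0.0095, 0.2184]
orientation: [0.993, 0.114, -0.0, 0.0]
force: [-0.3, 0.3, -0.4]
gripper_width: 0.0933
finger_force: 0.0
```

>>> step_arm:
  targets:
    - {"x": 0,"y": 0,"z": 0.3,"turn": 0}
    - {"x": 0,"y": 0,"z": 0.4,"turn": 0}
    - {"x": 0,"y": 0,"z": 0.5,"turn": 0}
    - {"x": 0,"y": 0,"z": 0.58,"turn": 0}
    - {"x": 0,"y": 0,"z": 0.64,"turn": 0}
    - {"x": 0,"y": 0,"z": 0.66,"turn": 0}
    - {"x": 0,"y": 0,"z": 0.66,"turn": 0}

```text
time_s: 2.47
eef_pos: [0.4601, -0.0108, 0.0527]
orientation: [0.994, 0.112, -0.001, -0.0]
force: [0.4, 1.2, -0.1]
gripper_width: 0.0927
finger_force: 0.0
```

>>> step_arm:
  targets:
    - {"x": 0,"y": -0.02,"z": 0,"turn": 0}
    - {"x": 0,"y": -0.02,"z": 0,"turn": 0}

```text
time_s: 2.63
eef_pos: [0.4608, -0.0049, 0.0548]
orientation: [0.994, 0.112, 0.001, 0.0]
force: [-0.1, -0.0, -0.4]
gripper_width: 0.0929
finger_force: 0.0
```

>>> step_arm:
  targets:
    - {"x": 0,"y": 0,"z": 0,"turn": 0}
    - {"x": 0,"y": 0,"z": 0,"turn": 0}
    - {"x": 0,"y": 0,"z": 0,"turn": 0}
    - {"x": 0,"y": 0,"z": 0,"turn": 0}
    - {"x": 0,"y": 0,"z": 0,"turn": 0}
    - {"x": 0,"y": 0,"z": 0,"turn": 0}
    - {"x": 0,"y": 0,"z": 0,"turn": 0}
    - {"x": 0,"y": 0,"z": 0,"turn": 0}
    - {"x": 0,"y": 0,"z": 0,"turn": 0}
    - {"x": 0,"y": 0,"z": 0,"turn": 0}
  fingers: 1

```text
time_s: 3.47
eef_pos: [0.4602, -0.0046, 0.0536]
orientation: [0.994, 0.113, -0.0, -0.0]
force: [-0.5, 0.6, -0.7]
gripper_width: 0.0308
finger_force: 0.0
```

>>> step_arm:
  targets:
    - {"x": 0,"y": 0,"z": -0.1,"turn": 0}
    - {"x": 0,"y": 0,"z": -0.2,"turn": 0}
    - {"x": 0,"y": 0,"z": -0.3,"turn": 0}
    - {"x": 0,"y": 0,"z": -0.4,"turn": 0}
    - {"x": 0,"y": 0,"z": -0.4,"turn": 0}

```text
time_s: 3.88
eef_pos: [0.4632, -0.0052, 0.1582]
orientation: [0.994, 0.113, 0.004, 0.001]
force: [1.6, 0.4, -0.0]
gripper_width: 0.001
finger_force: 0.0
```

```bash
python3 - <<'E'
from h import *
print(r.state()["eef_pos"],r.state()["orientation"])
t=cam("top");s=cam("scene")
a=cv2.resize(t["im"][125:215,200:330],None,fx=4,fy=4,interpolation=cv2.INTER_CUBIC)
b=cv2.resize(s["im"][130:265,195:325],None,fx=2.1,fy=2.1,interpolation=cv2.INTER_CUBIC)
b=cv2.resize(b,(277,360));cv2.imwrite("pics/l1.png",np.hstack([a,b[:360]])[:, :800])
E
```

```text
[ 0.46322383 -0.00523433  0.15823366] [0.99361743 0.11272232 0.00398691 0.00148097]
```

View pics/l1.png

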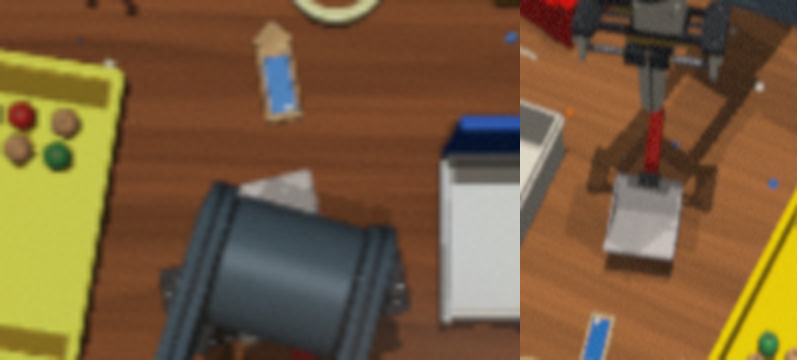

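I lifted too soon: the opening was still 31 mm when the lift began, so the scoop was not gripped. I'll open, back off towards the robot and measure where the scoop now stands.

>>> step_arm:
  targets:
    - {"x": -0.2,"y": 0,"z": -0.1,"turn": 0}
    - {"x": -0.36,"y": 0,"z": -0.2,"turn": 0}
    - {"x": -0.5,"y": 0.1,"z": -0.3,"turn": 0}
    - {"x": -0.5,"y": 0.3,"z": -0.3,"turn": 0}
    - {"x": -0.5,"y": 0.5,"z": -0.3,"turn": 0}
    - {"x": -0.5,"y": 0.7,"z": -0.3,"turn": 0}
    - {"x": -0.5,"y": 0.8,"z": -0.3,"turn": 0}
    - {"x": -0.5,"y": 0.8,"z": -0.3,"turn": 0}
  fingers: -1

```text
time_s: 4.65
eef_pos: [0.383, -0.2315, 0.2273]
orientation: [0.994, 0.111, -0.001, 0.0]
force: [1.2, -0.8, 0.7]
gripper_width: 0.0491
finger_force: 0.0
```

```bash
python3 - <<'E'
from h import *
t=cam("top");s=cam("scene")
a=cv2.resize(t["im"][150:220,235:305],(400,400),interpolation=cv2.INTER_CUBIC)
b=cv2.resize(s["im"][165:265,220:320],(400,400),interpolation=cv2.INTER_CUBIC)
cv2.imwrite("pics/l2.png",np.hstack([a,b]))
E
```

```text
(no output)
```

View pics/l2.png

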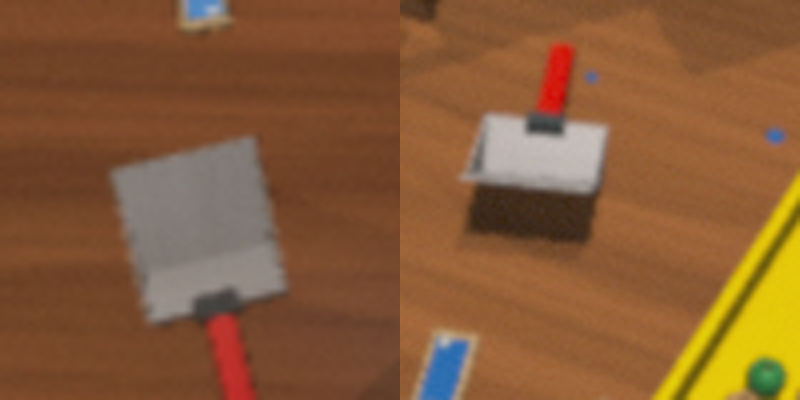

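The left half shows the bowl at (200,230) and the right half shows the lip raised at (535,180) with a shadow under it. The scoop is tipped back or still rocking, so I'll let it settle.

>>> step_arm:
  targets:
    - {"x": 0,"y": 0,"z": 0,"turn": 0}
    - {"x": 0,"y": 0,"z": 0,"turn": 0}
    - {"x": 0,"y": 0,"z": 0,"turn": 0}
    - {"x": 0,"y": 0,"z": 0,"turn": 0}
    - {"x": 0,"y": 0,"z": 0,"turn": 0}
    - {"x": 0,"y": 0,"z": 0,"turn": 0}
  fingers: -1

```text
time_s: 5.25
eef_pos: [0.3833, -0.2268, 0.2289]
orientation: [0.994, 0.113, 0.0, 0.0]
force: [0.4, 0.4, 0.9]
gripper_width: 0.092
finger_force: 0.0
```

```bash
python3 - <<'E'
from h import *
t=cam("top");s=cam("scene")
a=cv2.resize(t["im"][150:220,235:305],(400,400),interpolation=cv2.INTER_CUBIC)
b=cv2.resize(s["im"][165:265,220:320],(400,400),interpolation=cv2.INTER_CUBIC)
cv2.imwrite("pics/l3.png",np.hstack([a,b]))
E
```

```text
(no output)
```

View pics/l3.png

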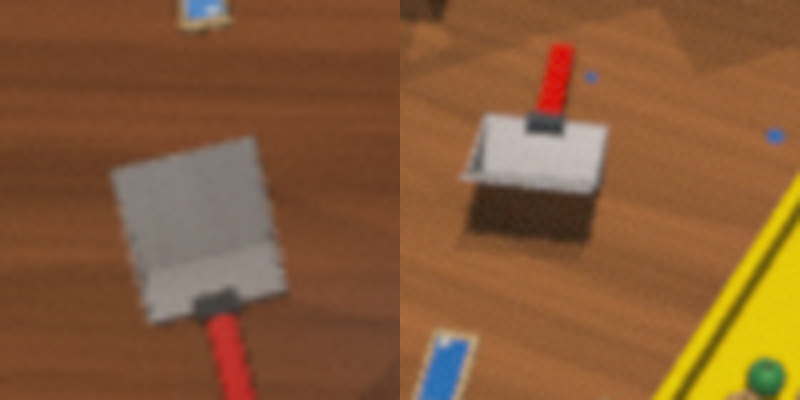

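```bash
python3 - <<'E'
from h import *
from scipy.optimize import least_squares
from scipy.spatial.transform import Rotation as Ro
t=cam("top");s=cam("scene")
k=400/70
T=lambda p:(np.array(p)+.5)/k-.5+[235,150]
S=lambda p:(np.array(p)+.5)/4-.5+[220,165]
M=np.array([(50,47,0),(50,-47,0),(-50,47,45),(-50,-47,45),(-127,0,100)])/1000.
tp={0:(112,170),1:(253,138),2:(150,323),3:(287,292)}
sp={0:(200,192),1:(62,179),2:(208,127),3:(86,113),4:(163,45)}
def W(q):return Ro.from_euler("ZY",[q[3],-q[4]]).apply(M-[-.05,0,0])+q[:3]
def f(q):
    w=W(q);return np.concatenate([proj(t,w[i])[0]-T(p) for i,p in tp.items()]+[proj(s,w[i])[0]-S(p) for i,p in sp.items()])
o=least_squares(f,[.5,0,0,.2,.8]);print("back edge",o.x.round(4),o.fun.round(1));print(W(o.x).round(4))
E
```

```text
back edge [ 4.818e-01 -4.200e-03 -5.000e-04  2.703e-01  8.257e-01] [-1.   0.5 -0.8 -0.2 -0.7  0.8 -0.4  0.1 -1.9  0.1 -0.2  0.2 -0.1 -0.8
 -0.  -0.1 -0.2  0.6]
[[ 0.5346  0.0592  0.073 ]
 [ 0.5597 -0.0314  0.073 ]
 [ 0.4373  0.0323  0.03  ]
 [ 0.4624 -0.0583  0.03  ]
 [ 0.3606 -0.0378  0.0107]]
```

The fit puts the scoop tipped back 47° on its handle, with the lip at (0.547, 0.014, 0.073) and the back edge at (0.482, -0.004). I'll press the front of the bowl floor down gently with shut fingers.

>>> step_arm:
  targets:
    - {"x": 0.81,"y": -0.79,"z": 0,"turn": 0}
    - {"x": 0.81,"y": -0.79,"z": 0,"turn": 0}
    - {"x": 0.81,"y": -0.79,"z": 0,"turn": 0}
    - {"x": 0.81,"y": -0.79,"z": 0,"turn": 0}
    - {"x": 0.81,"y": -0.79,"z": 0,"turn": 0}
    - {"x": 0.81,"y": -0.79,"z": 0,"turn": 0}
    - {"x": 0.81,"y": -0.79,"z": 0,"turn": 0}
    - {"x": 0.81,"y": -0.79,"z": 0.1,"turn": 0}
    - {"x": 0.81,"y": -0.79,"z": 0.25,"turn": 0}
    - {"x": 0.81,"y": -0.79,"z": 0.4,"turn": 0}
    - {"x": 0.81,"y": -0.79,"z": 0.5,"turn": 0}
    - {"x": 0.81,"y": -0.79,"z": 0.5,"turn": 0}
    - {"x": 0.81,"y": -0.79,"z": 0.5,"turn": 0}
  fingers: 1

```text
time_s: 6.53
eef_pos: [0.5355, 0.0105, 0.1028]
orientation: [0.994, 0.113, -0.002, -0.0]
force: [-0.3, 0.5, 0.6]
gripper_width: 0.0107
finger_force: 0.0
```

>>> step_arm:
  targets:
    - {"x": 0,"y": 0,"z": 0.05,"turn": 0}
    - {"x": 0,"y": 0,"z": 0.1,"turn": 0}
    - {"x": 0,"y": 0,"z": 0.14,"turn": 0}
    - {"x": 0,"y": 0,"z": 0.18,"turn": 0}
    - {"x": 0,"y": 0,"z": 0.2,"turn": 0}
    - {"x": 0,"y": 0,"z": 0.22,"turn": 0}
    - {"x": 0,"y": 0,"z": 0.24,"turn": 0}
    - {"x": 0,"y": 0,"z": 0.26,"turn": 0}
    - {"x": 0,"y": 0,"z": 0.28,"turn": 0}
    - {"x": 0,"y": 0,"z": 0.3,"turn": 0}
    - {"x": 0,"y": 0,"z": 0.32,"turn": 0}

```text
time_s: 7.45
eef_pos: [0.5364, 0.0103, 0.0232]
orientation: [0.994, 0.113, 0.0, 0.0]
force: [0.8, -1.4, 0.1]
gripper_width: 0.0006
finger_force: 0.0
```

>>> step_arm:
  targets:
    - {"x": 0,"y": 0,"z": -0.12,"turn": 0}
    - {"x": 0,"y": 0,"z": -0.28,"turn": 0}
    - {"x": 0,"y": 0,"z": -0.44,"turn": 0}
    - {"x": 0,"y": 0,"z": -0.6,"turn": 0}
    - {"x": -0.1,"y": 0.1,"z": -0.7,"turn": 0}
    - {"x": -0.2,"y": 0.2,"z": -0.8,"turn": 0}
    - {"x": -0.4,"y": 0.3,"z": -0.8,"turn": 0}
    - {"x": -0.5,"y": 0.4,"z": -0.8,"turn": 0}
    - {"x": -0.6,"y": 0.5,"z": -0.8,"turn": 0}
    - {"x": -0.8,"y": 0.6,"z": -0.8,"turn": 0}
    - {"x": -0.8,"y": 0.7,"z": -0.8,"turn": 0}
    - {"x": -0.8,"y": 0.8,"z": -0.8,"turn": 0}
    - {"x": -0.8,"y": 0.8,"z": -0.8,"turn": 0}
  fingers: -1

```text
time_s: 8.53
eef_pos: [0.3862, -0.234, 0.2238]
orientation: [0.994, 0.11, 0.0, 0.002]
force: [0.4, -0.8, 0.2]
gripper_width: 0.0826
finger_force: 0.0
```

```bash
python3 - <<'E'
from h import *
t=cam("top");s=cam("scene")
a=cv2.resize(t["im"][150:220,235:305],(400,400),interpolation=cv2.INTER_CUBIC)
b=cv2.resize(s["im"][165:265,220:320],(400,400),interpolation=cv2.INTER_CUBIC)
cv2.imwrite("pics/l4.png",np.hstack([a,b]))
E
```

```text
(no output)
```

View pics/l4.png

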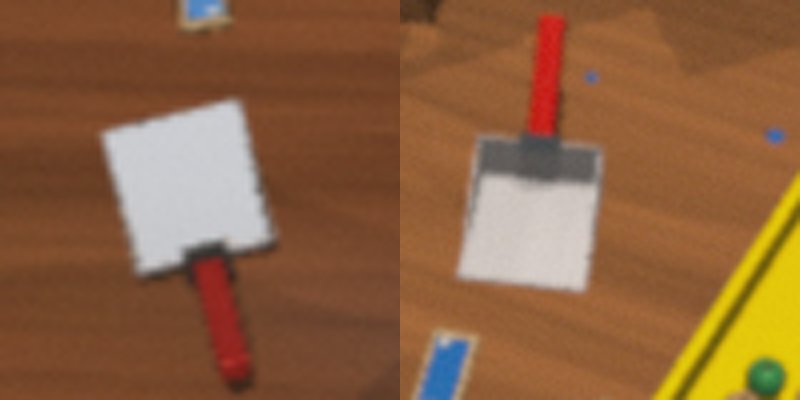

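The scoop stands flat again: lip corners at (103,132) and (239,100) on the left, and the bowl is flat on the right.

```bash
python3 - <<'E'
from h import *
from scipy.optimize import least_squares
from scipy.spatial.transform import Rotation as Ro
t=cam("top");s=cam("scene")
k=400/70
T=lambda p:(np.array(p)+.5)/k-.5+[235,150]
S=lambda p:(np.array(p)+.5)/4-.5+[220,165]
M=np.array([(50,47,0),(50,-47,0),(-50,47,45),(-50,-47,45),(-127,0,100),(-96,0,75)])/1000.
tp={0:(103,132),1:(239,100),2:(139,276),3:(275,243),4:(238,374)}
sp={0:(186,291),1:(58,278),2:(203,147),3:(80,136),4:(151,16)}
def W(q):return Ro.from_euler("ZY",[q[3],-q[4]]).apply(M)+q[:3]
def f(q):
    w=W(q);return np.concatenate([proj(t,w[i])[0]-T(p) for i,p in tp.items()]+[proj(s,w[i])[0]-S(p) for i,p in sp.items()])
o=least_squares(f,[.5,0,0,.2,0]);print(o.x.round(4),o.fun.round(1));print(W(o.x).round(4))
o=r.state();print(o["eef_pos"],o["orientation"])
E
```

```text
[ 0.5311  0.008  -0.0022  0.2682  0.017 ] [-0.4  0.5 -0.5  0.1 -0.7  0.2  0.  -0.2 -0.4  0.3 -0.3  0.  -0.2 -0.
 -0.5  0.  -0.8 -0.2  0.1  0.2]
[[ 0.5669  0.0666 -0.0013]
 [ 0.5918 -0.0241 -0.0013]
 [ 0.4697  0.0399  0.042 ]
 [ 0.4947 -0.0508  0.042 ]
 [ 0.4071 -0.0261  0.0957]
 [ 0.4374 -0.0178  0.0712]]
[ 0.38605022 -0.22840166  0.22325578] [ 9.93606902e-01  1.12893227e-01 -2.66380997e-04 -6.10868337e-04]
```

>>> step_arm:
  targets:
    - {"x": 0.39,"y": -0.77,"z": 0,"turn": -0.02}
    - {"x": 0.39,"y": -0.77,"z": 0,"turn": -0.02}
    - {"x": 0.39,"y": -0.77,"z": 0,"turn": -0.02}
    - {"x": 0.39,"y": -0.77,"z": 0,"turn": -0.02}
    - {"x": 0.39,"y": -0.77,"z": 0,"turn": -0.02}
    - {"x": 0.39,"y": -0.77,"z": 0.1,"turn": -0.02}
    - {"x": 0.39,"y": -0.77,"z": 0.25,"turn": -0.02}
    - {"x": 0.39,"y": -0.77,"z": 0.4,"turn": -0.02}
    - {"x": 0.39,"y": -0.77,"z": 0.52,"turn": -0.02}
    - {"x": 0.39,"y": -0.77,"z": 0.6,"turn": -0.02}
    - {"x": 0.39,"y": -0.77,"z": 0.64,"turn": -0.02}
    - {"x": 0.39,"y": -0.77,"z": 0.67,"turn": -0.02}
    - {"x": 0.39,"y": -0.77,"z": 0.67,"turn": -0.02}
    - {"x": 0.39,"y": -0.77,"z": 0.67,"turn": -0.02}

```text
time_s: 9.9
eef_pos: [0.4381, -0.0192, 0.0564]
orientation: [0.991, 0.134, -0.0, -0.0]
force: [0.4, -0.2, 0.0]
gripper_width: 0.0929
finger_force: 0.0
```

>>> step_arm:
  targets:
    - {"x": 0,"y": 0,"z": 0,"turn": 0}
    - {"x": 0,"y": 0,"z": 0,"turn": 0}
    - {"x": 0,"y": 0,"z": 0,"turn": 0}
    - {"x": 0,"y": 0,"z": 0,"turn": 0}
    - {"x": 0,"y": 0,"z": 0,"turn": 0}
    - {"x": 0,"y": 0,"z": 0,"turn": 0}
    - {"x": 0,"y": 0,"z": 0,"turn": 0}
    - {"x": 0,"y": 0,"z": 0,"turn": 0}
    - {"x": 0,"y": 0,"z": 0,"turn": 0}
    - {"x": 0,"y": 0,"z": 0,"turn": 0}
    - {"x": 0,"y": 0,"z": 0,"turn": 0}
    - {"x": 0,"y": 0,"z": 0,"turn": 0}
    - {"x": 0,"y": 0,"z": 0,"turn": 0}
    - {"x": 0,"y": 0,"z": 0,"turn": 0}
    - {"x": 0,"y": 0,"z": 0,"turn": 0}
    - {"x": 0,"y": 0,"z": 0,"turn": 0}
  fingers: 1

```text
time_s: 11.23
eef_pos: [0.438, -0.0199, 0.0561]
orientation: [0.991, 0.133, -0.0, -0.0]
force: [-1.8, 0.4, -1.2]
gripper_width: 0.0196
finger_force: 30.0
```

>>> step_arm:
  targets:
    - {"x": 0,"y": 0,"z": -0.04,"turn": 0}
    - {"x": 0,"y": 0,"z": -0.08,"turn": 0}
    - {"x": 0,"y": 0,"z": -0.14,"turn": 0}
    - {"x": 0,"y": 0,"z": -0.2,"turn": 0}
    - {"x": 0,"y": 0,"z": -0.26,"turn": 0}
    - {"x": 0,"y": 0,"z": -0.32,"turn": 0}
    - {"x": 0,"y": 0,"z": -0.32,"turn": 0}

```text
time_s: 11.82
eef_pos: [0.4397, -0.0204, 0.1384]
orientation: [0.991, 0.134, 0.002, 0.001]
force: [-0.2, 0.3, -2.0]
gripper_width: 0.0199
finger_force: 30.0
```

```bash
cat >> h.py <<'E'
from scipy.spatial.transform import Rotation as Ro
def scoop_pts(pitch,pts=((50,47,0),(50,-47,0))):
    "world points of the held scoop (mm pts) for a front-up pitch, from the TCP"
    q=r.state();R=Ro.from_quat(q["orientation"]);x=R.as_matrix()[:,0];yaw=np.arctan2(x[1],x[0])
    g=q["eef_pos"]-R.as_matrix()[:,2]*.019
    return Ro.from_euler("ZY",[yaw,-pitch]).apply((np.array(pts)-[-96,0,75])/1000.)+g
E
python3 - <<'E'
from h import *
print(r.state()["force"],r.state()["torque"],r.state()["eef_pos"],r.state()["finger_force"])
s=cam("scene")
for p in(-.3,-.2,-.1,0,.1,.2):
    print(p,proj(s,scoop_pts(p)).round(1).tolist())
hsv=cv2.cvtColor(s["im"],cv2.COLOR_BGR2HSV)
m=((hsv[...,1]<50)&(hsv[...,2]>120)).astype(np.uint8);m[:,:215]=0;m[:170]=0;m[285:]=0;m[:,320:]=0
n,l,st,c=cv2.connectedComponentsWithStats(m)
i=1+st[1:,4].argmax();print(st[i])
cs=cv2.findContours((l==i).astype(np.uint8),0,2)[0][0]
print(cv2.approxPolyDP(cv2.convexHull(cs),3,True).reshape(-1,2).tolist())
E
```

```text
[-0.23938874  0.25658939 -1.96943399] [-0.03294271  0.00193313  0.00073104] [ 0.43974496 -0.02041017  0.1384495 ] 29.955706894397736
-0.3 [[266.0, 220.5], [233.8, 217.3]]
-0.2 [[265.5, 220.9], [232.9, 217.7]]
-0.1 [[265.1, 220.7], [232.1, 217.5]]
0 [[264.7, 220.0], [231.3, 216.7]]
0.1 [[264.4, 218.6], [230.5, 215.3]]
0.2 [[264.1, 216.6], [229.9, 213.3]]
[232 184  38  37 963]
[[269, 187], [265, 220], [232, 216], [237, 184]]
```

>>> step_arm:
  targets:
    - {"x": 0.05,"y": -0.1,"z": 0,"turn": 0.03}
    - {"x": 0.1,"y": -0.22,"z": 0,"turn": 0.06}
    - {"x": 0.15,"y": -0.34,"z": 0,"turn": 0.1}
    - {"x": 0.18,"y": -0.46,"z": 0,"turn": 0.14}
    - {"x": 0.22,"y": -0.58,"z": 0,"turn": 0.18}
    - {"x": 0.25,"y": -0.7,"z": 0,"turn": 0.193}
    - {"x": 0.27,"y": -0.82,"z": 0,"turn": 0.193}
    - {"x": 0.27,"y": -0.92,"z": 0,"turn": 0.193}
    - {"x": 0.27,"y": -1.0,"z": 0,"turn": 0.193}
    - {"x": 0.27,"y": -1.0,"z": 0,"turn": 0.193}
    - {"x": 0.27,"y": -1.0,"z": 0,"turn": 0.193}

```text
time_s: 12.78
eef_pos: [0.4359, 0.2394, 0.1347]
orientation: [0.998, -0.067, -0.001, 0.001]
force: [0.5, -0.7, -1.2]
gripper_width: 0.0201
finger_force: 30.0
```

```bash
cat >> h.py <<'E'
TRAY=(.5465,.2582,-.1364); BOX=(.525,-.2394,.0223)
def status(ref=None):
    q=r.state();R=Ro.from_quat(q["orientation"]).as_matrix();x=R[:,0];yaw=np.arctan2(x[1],x[0])
    print("t",round(q["time_s"],2),"tcp",q["eef_pos"].round(4),"yaw",yaw.round(4),"F",q["force"].round(1),"grip",q["gripper_width"].round(4),q["finger_force"].round(1))
    if ref:
        c,s=np.cos(ref[2]),np.sin(ref[2]);d=q["eef_pos"]-[ref[0],ref[1],0]
        print(" local tcp",np.round([c*d[0]+s*d[1],-s*d[0]+c*d[1]],4),"turn to align",round(np.degrees(yaw-ref[2])/120,4))
    return q,R
def to(ref,lx,ly,z):
    "fractions along the present tool axes to reach local point"
    q,R=status(ref);c,s=np.cos(ref[2]),np.sin(ref[2])
    g=np.array([ref[0]+c*lx-s*ly,ref[1]+s*lx+c*ly,z]);print(" move",(R.T@(g-q["eef_pos"])/.25).round(3))
E
python3 -c "
from h import *
to(TRAY,-.118,-.001,.138)"
```

```text
Traceback (most recent call last):
  File "h.py", line 35, in to
    q,R=status(ref);c,s=np.cos(ref[2]),np.sin(ref[2])
        ~~~~~~^^^^^
  File "h.py", line 28, in status
    print("t",round(q["time_s"],2),"tcp",q["eef_pos"].round(4),"yaw",yaw.round(4),"F",q["force"].round(1),"grip",q["gripper_width"].round(4),q["finger_force"].round(1))
                                                                                                                 ^^^^^^^^^^^^^^^^^^^^^^^^
AttributeError: 'float' object has no attribute 'round'
```

```bash
sed -i 's/q\["gripper_width"\].round(4),q\["finger_force"\].round(1)/round(q["gripper_width"],4),round(q["finger_force"],1)/' h.py
python3 -c "
from h import *
to(TRAY,-.118,-.001,.060)"
```

```text
t 12.78 tcp [0.4359 0.2394 0.1347] yaw -0.134 F [ 0.5 -0.7 -1.2] grip 0.0201 30.0
 local tcp [-0.107  -0.0337] turn to align 0.0011
 move [-0.043 -0.131  0.299]
```

>>> step_arm:
  targets:
    - {"x": -0.04,"y": -0.07,"z": 0,"turn": 0}
    - {"x": -0.04,"y": -0.13,"z": 0,"turn": 0}
    - {"x": -0.04,"y": -0.13,"z": 0.05,"turn": 0}
    - {"x": -0.04,"y": -0.13,"z": 0.1,"turn": 0}
    - {"x": -0.04,"y": -0.13,"z": 0.15,"turn": 0}
    - {"x": -0.04,"y": -0.13,"z": 0.2,"turn": 0}
    - {"x": -0.04,"y": -0.13,"z": 0.24,"turn": 0}
    - {"x": -0.04,"y": -0.13,"z": 0.27,"turn": 0}
    - {"x": -0.04,"y": -0.13,"z": 0.28,"turn": 0}
    - {"x": -0.04,"y": -0.13,"z": 0.29,"turn": 0}
    - {"x": -0.04,"y": -0.13,"z": 0.3,"turn": 0}
    - {"x": -0.04,"y": -0.13,"z": 0.3,"turn": 0}

```text
time_s: 13.78
eef_pos: [0.4318, 0.2725, 0.0612]
orientation: [0.998, -0.068, 0.0, -0.0]
force: [-0.5, 0.1, -1.3]
gripper_width: 0.0204
finger_force: 30.0
```

```bash
python3 -c "
from h import *
to(TRAY,-.118,-.001,.060)"
```

```text
t 13.78 tcp [0.4318 0.2725 0.0612] yaw -0.1366 F [-0.5  0.1 -1.3] grip 0.0204 30.0
 local tcp [-0.1156 -0.0014] turn to align -0.0001
 move [-0.01  -0.002  0.005]
```

>>> step_arm:
  targets:
    - {"x": 0,"y": 0,"z": 0.006,"turn": 0}
    - {"x": 0,"y": 0,"z": 0.01,"turn": 0}
    - {"x": 0,"y": 0,"z": 0.014,"turn": 0}
    - {"x": 0,"y": 0,"z": 0.014,"turn": 0}

```text
time_s: 14.12
eef_pos: [0.4316, 0.2729, 0.0596]
orientation: [0.998, -0.068, 0.001, -0.0]
force: [-5.3, -1.4, 13.5]
gripper_width: 0.0194
finger_force: 30.0
```

>>> step_arm:
  targets:
    - {"x": 0.01,"y": 0,"z": -0.004,"turn": 0}
    - {"x": 0.025,"y": 0,"z": -0.004,"turn": 0}
    - {"x": 0.04,"y": 0,"z": -0.004,"turn": 0}
    - {"x": 0.055,"y": 0,"z": -0.004,"turn": 0}
    - {"x": 0.07,"y": 0,"z": -0.004,"turn": 0}
    - {"x": 0.085,"y": 0,"z": -0.004,"turn": 0}
    - {"x": 0.1,"y": 0,"z": -0.004,"turn": 0}
    - {"x": 0.115,"y": 0,"z": -0.004,"turn": 0}
    - {"x": 0.13,"y": 0,"z": -0.004,"turn": 0}
    - {"x": 0.145,"y": 0,"z": -0.004,"turn": 0}
    - {"x": 0.16,"y": 0,"z": -0.004,"turn": 0}
    - {"x": 0.175,"y": 0,"z": -0.004,"turn": 0}
    - {"x": 0.19,"y": 0,"z": -0.004,"turn": 0}
    - {"x": 0.205,"y": 0,"z": -0.004,"turn": 0}
    - {"x": 0.22,"y": 0,"z": -0.004,"turn": 0}
    - {"x": 0.235,"y": 0,"z": -0.004,"turn": 0}
    - {"x": 0.25,"y": 0,"z": -0.004,"turn": 0}
    - {"x": 0.265,"y": 0,"z": -0.004,"turn": 0}
    - {"x": 0.275,"y": 0,"z": -0.004,"turn": 0}

```text
time_s: 15.7
eef_pos: [0.4993, 0.2638, 0.0599]
orientation: [0.998, -0.068, -0.0, -0.0]
force: [-7.2, 1.4, 11.5]
gripper_width: 0.02
finger_force: 30.0
```

```bash
cat >> h.py <<'E'
def beads(z=.019):
    "bead-coloured blobs in the scene view put at height z, in tray coordinates (mm)"
    c=cam("scene");hsv=cv2.cvtColor(c["im"],cv2.COLOR_BGR2HSV).astype(int);H,S,V=hsv[...,0],hsv[...,1],hsv[...,2]
    mk={"red":((H<5)|(H>174))&(S>140),"orange":(H>7)&(H<16)&(S>170)&(V>130),"nat":(H>8)&(H<20)&(S>60)&(S<150)&(V>120),"green":(H>45)&(H<85)&(S>90),"blue":(H>100)&(H<125)&(S>110)}
    for n,m in mk.items():
        m=m.astype(np.uint8)
        k,l,st,ce=cv2.connectedComponentsWithStats(m)
        for i in range(1,k):
            if 12<=st[i,4]<160:
                p=plane(c,ce[i],z);d=p-[TRAY[0],TRAY[1],0];a,b=np.cos(TRAY[2]),np.sin(TRAY[2])
                q=np.array([a*d[0]+b*d[1],-b*d[0]+a*d[1]])*1e3
                if abs(q[0])<170 and abs(q[1])<110: print(n,st[i,4],ce[i].round(),q.round())
E
python3 -c "
from h import *
q,R=status(TRAY);beads()"
```

```text
t 15.7 tcp [0.4993 0.2638 0.0599] yaw -0.1364 F [-7.2  1.4 11.5] grip 0.02 30.0
 local tcp [-0.0476 -0.0009] turn to align -0.0
red 58 [320. 279.] [101.  12.]
orange 50 [333. 275.] [74. 35.]
nat 60 [298. 264.] [ 91. -60.]
nat 70 [320. 269.] [75. -0.]
nat 18 [332. 273.] [69. 32.]
nat 16 [288. 283.] [157. -55.]
green 58 [308. 266.] [ 83. -35.]
blue 32 [286. 274.] [134. -73.]
blue 62 [330. 284.] [102.  41.]
```

>>> step_arm:
  targets:
    - {"x": 0.008,"y": 0,"z": 0,"turn": 0}
    - {"x": 0.016,"y": 0,"z": 0,"turn": 0}
    - {"x": 0.024,"y": 0,"z": 0,"turn": 0}
    - {"x": 0.032,"y": 0,"z": 0,"turn": 0}
    - {"x": 0.036,"y": 0,"z": 0,"turn": 0}

```text
time_s: 16.17
eef_pos: [0.5082, 0.2626, 0.0599]
orientation: [0.998, -0.068, -0.0, -0.0]
force: [-7.2, 1.1, 11.2]
gripper_width: 0.0193
finger_force: 30.0
```

```bash
python3 -c "
from h import *
q,R=status(TRAY);beads()"
```

```text
t 16.17 tcp [0.5082 0.2626 0.0599] yaw -0.1363 F [-7.2  1.1 11.2] grip 0.0193 30.0
 local tcp [-0.0386 -0.0009] turn to align 0.0001
red 62 [322. 280.] [102.  16.]
orange 48 [332. 275.] [76. 33.]
nat 54 [298. 264.] [ 92. -61.]
nat 69 [319. 270.] [78. -1.]
nat 23 [333. 274.] [71. 34.]
green 58 [307. 268.] [ 90. -33.]
blue 32 [286. 274.] [135. -73.]
blue 58 [331. 284.] [103.  42.]
```

>>> step_arm:
  targets:
    - {"x": 0.003,"y": 0,"z": -0.012,"turn": 0}
    - {"x": 0.006,"y": 0,"z": -0.024,"turn": 0}
    - {"x": 0.01,"y": 0,"z": -0.036,"turn": 0}
    - {"x": 0.01,"y": 0,"z": -0.048,"turn": 0}
    - {"x": 0.01,"y": 0,"z": -0.056,"turn": 0}
    - {"x": 0.004,"y": 0,"z": -0.056,"turn": 0}
    - {"x": -0.008,"y": 0,"z": -0.056,"turn": 0}
    - {"x": -0.028,"y": 0,"z": -0.056,"turn": 0}
    - {"x": -0.056,"y": 0,"z": -0.056,"turn": 0}
    - {"x": -0.086,"y": 0,"z": -0.056,"turn": 0}
    - {"x": -0.116,"y": 0,"z": -0.056,"turn": 0}
    - {"x": -0.146,"y": 0,"z": -0.056,"turn": 0}
    - {"x": -0.174,"y": 0,"z": -0.056,"turn": 0}
    - {"x": -0.196,"y": 0,"z": -0.056,"turn": 0}
    - {"x": -0.21,"y": 0,"z": -0.056,"turn": 0}
    - {"x": -0.22,"y": 0,"z": -0.056,"turn": 0}
    - {"x": -0.222,"y": 0,"z": -0.056,"turn": 0}

```text
time_s: 17.63
eef_pos: [0.4532, 0.2697, 0.0727]
orientation: [0.998, -0.068, 0.0, -0.0]
force: [0.2, 0.7, -2.2]
gripper_width: 0.0195
finger_force: 30.0
```

```bash
python3 -c "
from h import *
q,R=status(TRAY);beads(.034)"
```

```text
t 17.63 tcp [0.4532 0.2697 0.0727] yaw -0.1362 F [ 0.2  0.7 -2.2] grip 0.0195 30.0
 local tcp [-0.094  -0.0013] turn to align 0.0001
red 65 [331. 262.] [48. 16.]
orange 44 [341. 257.] [21. 33.]
nat 65 [329. 252.] [23. -1.]
nat 24 [341. 256.] [18. 32.]
nat 56 [297. 264.] [100. -58.]
nat 48 [271. 270.] [ 151. -109.]
nat 15 [288. 284.] [165. -52.]
green 54 [316. 251.] [ 36. -33.]
blue 62 [340. 266.] [48. 43.]
blue 33 [286. 274.] [143. -69.]
```

>>> step_arm:
  targets:
    - {"x": 0.09,"y": 0,"z": 0,"turn": 0}
    - {"x": 0.155,"y": 0,"z": 0,"turn": 0}
    - {"x": 0.2,"y": 0,"z": 0,"turn": 0}
    - {"x": 0.225,"y": 0,"z": 0,"turn": 0}
    - {"x": 0.235,"y": 0,"z": 0,"turn": 0}
    - {"x": 0.238,"y": 0,"z": 0,"turn": 0}
    - {"x": 0.238,"y": 0,"z": 0,"turn": 0}

```text
time_s: 18.27
eef_pos: [0.5119, 0.2614, 0.0723]
orientation: [0.998, -0.068, -0.001, 0.0]
force: [-0.6, -0.5, -2.5]
gripper_width: 0.02
finger_force: 30.0
```

```bash
python3 -c "
from h import *
q,R=status(TRAY);beads(.034)"
```

```text
t 18.27 tcp [0.5119 0.2614 0.0723] yaw -0.1366 F [-0.6 -0.5 -2.5] grip 0.02 30.0
 local tcp [-0.0347 -0.0015] turn to align -0.0001
red 68 [322. 274.] [96. 12.]
orange 54 [331. 270.] [70. 26.]
nat 90 [324. 264.] [64.  3.]
nat 64 [297. 264.] [100. -57.]
nat 43 [271. 270.] [ 150. -109.]
nat 16 [288. 284.] [165. -52.]
green 57 [311. 264.] [ 83. -26.]
blue 32 [286. 274.] [143. -69.]
blue 61 [330. 281.] [104.  39.]
```

>>> step_arm:
  targets:
    - {"x": -0.006,"y": 0,"z": 0,"turn": 0}
    - {"x": -0.018,"y": 0,"z": 0,"turn": 0}
    - {"x": -0.036,"y": 0,"z": 0,"turn": 0}
    - {"x": -0.06,"y": 0,"z": 0,"turn": 0}
    - {"x": -0.09,"y": 0,"z": 0,"turn": 0}
    - {"x": -0.12,"y": 0,"z": 0,"turn": 0}
    - {"x": -0.15,"y": 0,"z": 0,"turn": 0}
    - {"x": -0.18,"y": 0,"z": 0,"turn": 0}
    - {"x": -0.21,"y": 0,"z": 0,"turn": 0}
    - {"x": -0.24,"y": 0,"z": 0,"turn": 0}
    - {"x": -0.265,"y": 0,"z": 0,"turn": 0}
    - {"x": -0.285,"y": 0,"z": 0,"turn": 0}
    - {"x": -0.3,"y": 0,"z": 0,"turn": 0}
    - {"x": -0.3,"y": 0,"z": 0,"turn": 0}
    - {"x": -0.18,"y": 0,"z": 0,"turn": 0}
    - {"x": -0.09,"y": 0,"z": 0,"turn": 0}
    - {"x": -0.035,"y": 0,"z": 0,"turn": 0}
    - {"x": -0.01,"y": 0,"z": 0,"turn": 0}
    - {"x": 0,"y": 0,"z": 0,"turn": 0}
    - {"x": 0,"y": 0,"z": 0,"turn": 0}

```text
time_s: 19.98
eef_pos: [0.5125, 0.2612, 0.0723]
orientation: [0.998, -0.068, -0.0, 0.0]
force: [-0.4, 1.1, -3.6]
gripper_width: 0.0197
finger_force: 30.0
```

```bash
python3 -c "
from h import *
q,R=status(TRAY);beads(.034)"
```

```text
t 19.98 tcp [0.5125 0.2612 0.0723] yaw -0.1371 F [-0.4  1.1 -3.6] grip 0.0197 30.0
 local tcp [-0.0341 -0.0016] turn to align -0.0003
red 66 [325. 268.] [73. 12.]
orange 53 [335. 264.] [50. 29.]
nat 89 [328. 259.] [45.  6.]
nat 66 [298. 264.] [100. -57.]
nat 47 [271. 270.] [ 151. -109.]
nat 17 [288. 284.] [165. -52.]
green 54 [314. 257.] [ 59. -30.]
blue 32 [286. 274.] [143. -69.]
blue 64 [317. 275.] [104.   3.]
```

>>> step_arm:
  targets:
    - {"x": -0.006,"y": 0,"z": 0,"turn": 0}
    - {"x": -0.018,"y": 0,"z": 0,"turn": 0}
    - {"x": -0.036,"y": 0,"z": 0,"turn": 0}
    - {"x": -0.06,"y": 0,"z": 0,"turn": 0}
    - {"x": -0.09,"y": 0,"z": 0,"turn": 0}
    - {"x": -0.12,"y": 0,"z": 0,"turn": 0}
    - {"x": -0.15,"y": 0,"z": 0,"turn": 0}
    - {"x": -0.18,"y": 0,"z": 0,"turn": 0}
    - {"x": -0.21,"y": 0,"z": 0,"turn": 0}
    - {"x": -0.24,"y": 0,"z": 0,"turn": 0}
    - {"x": -0.265,"y": 0,"z": 0,"turn": 0}
    - {"x": -0.285,"y": 0,"z": 0,"turn": 0}
    - {"x": -0.3,"y": 0,"z": 0,"turn": 0}
    - {"x": -0.3,"y": 0,"z": 0,"turn": 0}
    - {"x": -0.18,"y": 0,"z": 0,"turn": 0}
    - {"x": -0.09,"y": 0,"z": 0,"turn": 0}
    - {"x": -0.035,"y": 0,"z": 0,"turn": 0}
    - {"x": -0.01,"y": 0,"z": 0,"turn": 0}
    - {"x": 0,"y": 0,"z": 0,"turn": 0}
    - {"x": 0,"y": 0,"z": 0,"turn": 0}

```text
time_s: 21.7
eef_pos: [0.5125, 0.2612, 0.0723]
orientation: [0.998, -0.068, -0.0, 0.0]
force: [0.2, 0.1, -2.8]
gripper_width: 0.0197
finger_force: 30.0
```

```bash
python3 -c "
from h import *
q,R=status(TRAY);beads(.034)"
```

```text
t 21.7 tcp [0.5125 0.2612 0.0723] yaw -0.1371 F [ 0.2  0.1 -2.8] grip 0.0197 30.0
 local tcp [-0.0341 -0.0016] turn to align -0.0003
red 66 [325. 278.] [101.  22.]
orange 51 [332. 270.] [70. 31.]
nat 64 [297. 264.] [100. -58.]
nat 68 [321. 266.] [75. -1.]
nat 13 [336. 269.] [63. 38.]
nat 16 [288. 283.] [164. -52.]
green 57 [312. 260.] [ 70. -30.]
blue 33 [286. 274.] [143. -69.]
blue 63 [312. 272.] [103. -13.]
```

>>> step_arm:
  targets:
    - {"x": -0.006,"y": 0,"z": 0,"turn": 0}
    - {"x": -0.018,"y": 0,"z": 0,"turn": 0}
    - {"x": -0.036,"y": 0,"z": 0,"turn": 0}
    - {"x": -0.06,"y": 0,"z": 0,"turn": 0}
    - {"x": -0.09,"y": 0,"z": 0,"turn": 0}
    - {"x": -0.12,"y": 0,"z": 0,"turn": 0}
    - {"x": -0.15,"y": 0,"z": 0,"turn": 0}
    - {"x": -0.18,"y": 0,"z": 0,"turn": 0}
    - {"x": -0.206,"y": 0,"z": 0,"turn": 0}
    - {"x": -0.226,"y": 0,"z": 0,"turn": 0}
    - {"x": -0.24,"y": 0,"z": 0,"turn": 0}
    - {"x": -0.246,"y": 0,"z": 0,"turn": 0}
    - {"x": -0.246,"y": 0,"z": 0,"turn": 0}
    - {"x": -0.156,"y": 0,"z": 0,"turn": 0}
    - {"x": -0.09,"y": 0,"z": 0,"turn": 0}
    - {"x": -0.045,"y": 0,"z": 0,"turn": 0}
    - {"x": -0.018,"y": 0,"z": 0,"turn": 0}
    - {"x": -0.004,"y": 0,"z": 0,"turn": 0}
    - {"x": 0,"y": 0,"z": 0,"turn": 0}
    - {"x": 0,"y": 0,"z": 0,"turn": 0}

```text
time_s: 23.42
eef_pos: [0.5124, 0.2614, 0.0725]
orientation: [0.998, -0.068, -0.0, 0.0]
force: [-0.3, 0.3, -2.6]
gripper_width: 0.0198
finger_force: 30.0
```

```bash
python3 -c "
from h import *
q,R=status(TRAY);beads(.034)"
```

```text
t 23.42 tcp [0.5124 0.2614 0.0725] yaw -0.1367 F [-0.3  0.3 -2.6] grip 0.0198 30.0
 local tcp [-0.0342 -0.0015] turn to align -0.0002
red 64 [325. 281.] [110.  27.]
orange 56 [332. 275.] [84. 35.]
nat 59 [297. 264.] [101. -59.]
nat 96 [323. 272.] [87. 12.]
nat 15 [288. 284.] [165. -52.]
green 57 [307. 266.] [ 92. -34.]
blue 31 [286. 274.] [142. -69.]
blue 62 [310. 274.] [110. -14.]
```

>>> step_arm:
  targets:
    - {"x": -0.006,"y": 0,"z": 0,"turn": 0}
    - {"x": -0.018,"y": 0,"z": 0,"turn": 0}
    - {"x": -0.036,"y": 0,"z": 0,"turn": 0}
    - {"x": -0.06,"y": 0,"z": 0,"turn": 0}
    - {"x": -0.09,"y": 0,"z": 0,"turn": 0}
    - {"x": -0.126,"y": 0,"z": 0,"turn": 0}
    - {"x": -0.168,"y": 0,"z": 0,"turn": 0}
    - {"x": -0.216,"y": 0,"z": 0,"turn": 0}
    - {"x": -0.264,"y": 0,"z": 0,"turn": 0}
    - {"x": -0.312,"y": 0,"z": 0,"turn": 0}
    - {"x": -0.352,"y": 0,"z": 0,"turn": 0}
    - {"x": -0.384,"y": 0,"z": 0,"turn": 0}
    - {"x": -0.408,"y": 0,"z": 0,"turn": 0}
    - {"x": -0.424,"y": 0,"z": 0,"turn": 0}
    - {"x": -0.432,"y": 0,"z": 0,"turn": 0}

```text
time_s: 24.72
eef_pos: [0.4052, 0.2763, 0.0728]
orientation: [0.998, -0.068, 0.0, -0.0]
force: [0.8, -0.0, -1.7]
gripper_width: 0.0195
finger_force: 30.0
```

```bash
python3 -c "
from h import *
q,R=status(TRAY);beads(.034)"
```

```text
t 24.72 tcp [0.4052 0.2763 0.0728] yaw -0.1362 F [ 0.8 -0.  -1.7] grip 0.0195 30.0
 local tcp [-0.1425 -0.0013] turn to align 0.0001
red 50 [326. 282.] [110.  31.]
orange 50 [333. 276.] [86. 39.]
nat 62 [296. 264.] [100. -61.]
nat 59 [321. 273.] [92.  9.]
nat 16 [288. 283.] [164. -52.]
green 54 [307. 267.] [ 94. -33.]
blue 31 [286. 274.] [142. -69.]
blue 62 [311. 275.] [111. -12.]
```

The beads rolled off the lip back into the tray, so nothing is spilled. I'll scoop again, then pitch the scoop back by reversing it against the tray's near wall, which keeps the beads over the tray.

>>> step_arm:
  targets:
    - {"x": 0.0,"y": 0,"z": 0.03,"turn": 0}
    - {"x": 0.02,"y": 0,"z": 0.05,"turn": 0}
    - {"x": 0.05,"y": 0,"z": 0.054,"turn": 0}
    - {"x": 0.1,"y": 0,"z": 0.054,"turn": 0}
    - {"x": 0.15,"y": 0,"z": 0.054,"turn": 0}
    - {"x": 0.2,"y": 0,"z": 0.054,"turn": 0}
    - {"x": 0.24,"y": 0,"z": 0.054,"turn": 0}
    - {"x": 0.265,"y": 0,"z": 0.054,"turn": 0}
    - {"x": 0.28,"y": 0,"z": 0.054,"turn": 0}
    - {"x": 0.295,"y": 0,"z": 0.054,"turn": 0}
    - {"x": 0.31,"y": 0,"z": 0.054,"turn": 0}
    - {"x": 0.325,"y": 0,"z": 0.054,"turn": 0}
    - {"x": 0.34,"y": 0,"z": 0.054,"turn": 0}
    - {"x": 0.355,"y": 0,"z": 0.054,"turn": 0}
    - {"x": 0.37,"y": 0,"z": 0.054,"turn": 0}
    - {"x": 0.385,"y": 0,"z": 0.054,"turn": 0}
    - {"x": 0.4,"y": 0,"z": 0.054,"turn": 0}
    - {"x": 0.415,"y": 0,"z": 0.054,"turn": 0}
    - {"x": 0.42,"y": 0,"z": 0.054,"turn": 0}
    - {"x": 0.42,"y": 0,"z": 0.054,"turn": 0}

```text
time_s: 26.43
eef_pos: [0.5103, 0.2617, 0.0591]
orientation: [0.998, -0.069, -0.0, -0.0]
force: [-4.2, 0.9, 6.6]
gripper_width: 0.0199
finger_force: 30.0
```

```bash
python3 -c "
from h import *
q,R=status(TRAY);beads(.02)"
```

```text
t 26.43 tcp [0.5103 0.2617 0.0591] yaw -0.1372 F [-4.2  0.9  6.6] grip 0.0199 30.0
 local tcp [-0.0364 -0.0015] turn to align -0.0004
red 61 [329. 283.] [103.  37.]
orange 53 [339. 287.] [101.  64.]
nat 61 [294. 266.] [102. -66.]
nat 71 [325. 275.] [84. 17.]
nat 16 [288. 284.] [158. -55.]
green 58 [303. 271.] [103. -37.]
blue 33 [286. 274.] [135. -73.]
blue 63 [313. 276.] [103.  -8.]
```

>>> step_arm:
  targets:
    - {"x": 0.003,"y": 0,"z": -0.012,"turn": 0}
    - {"x": 0.006,"y": 0,"z": -0.024,"turn": 0}
    - {"x": 0.008,"y": 0,"z": -0.036,"turn": 0}
    - {"x": 0.008,"y": 0,"z": -0.046,"turn": 0}
    - {"x": 0.008,"y": 0,"z": -0.052,"turn": 0}
    - {"x": 0.004,"y": 0,"z": -0.052,"turn": 0}
    - {"x": -0.004,"y": 0,"z": -0.052,"turn": 0}
    - {"x": -0.016,"y": 0,"z": -0.052,"turn": 0}
    - {"x": -0.032,"y": 0,"z": -0.052,"turn": 0}
    - {"x": -0.052,"y": 0,"z": -0.052,"turn": 0}
    - {"x": -0.076,"y": 0,"z": -0.052,"turn": 0}
    - {"x": -0.104,"y": 0,"z": -0.052,"turn": 0}
    - {"x": -0.134,"y": 0,"z": -0.052,"turn": 0}
    - {"x": -0.164,"y": 0,"z": -0.052,"turn": 0}
    - {"x": -0.194,"y": 0,"z": -0.052,"turn": 0}
    - {"x": -0.224,"y": 0,"z": -0.052,"turn": 0}
    - {"x": -0.254,"y": 0,"z": -0.052,"turn": 0}
    - {"x": -0.284,"y": 0,"z": -0.052,"turn": 0}
    - {"x": -0.314,"y": 0,"z": -0.052,"turn": 0}
    - {"x": -0.344,"y": 0,"z": -0.052,"turn": 0}

```text
time_s: 28.15
eef_pos: [0.4237, 0.2737, 0.0722]
orientation: [0.998, -0.068, 0.0, -0.0]
force: [-0.5, -1.2, -2.1]
gripper_width: 0.0195
finger_force: 30.0
```

>>> step_arm:
  targets:
    - {"x": -0.03,"y": 0,"z": 0,"turn": 0}
    - {"x": -0.06,"y": 0,"z": 0,"turn": 0}
    - {"x": -0.09,"y": 0,"z": 0,"turn": 0}
    - {"x": -0.12,"y": 0,"z": 0,"turn": 0}
    - {"x": -0.15,"y": 0,"z": 0,"turn": 0}
    - {"x": -0.17,"y": 0,"z": 0,"turn": 0}

```text
time_s: 28.65
eef_pos: [0.3825, 0.2795, 0.0724]
orientation: [0.998, -0.068, 0.001, -0.0]
force: [6.5, -3.4, -1.9]
gripper_width: 0.0196
finger_force: 30.0
```

```bash
python3 -c "
from h import *
q,R=status(TRAY);beads(.034)"
```

```text
t 28.65 tcp [0.3825 0.2795 0.0724] yaw -0.136 F [ 6.5 -3.4 -1.9] grip 0.0196 30.0
 local tcp [-0.1654 -0.0012] turn to align 0.0002
red 53 [349. 245.] [-27.  38.]
orange 48 [339. 288.] [108.  68.]
nat 59 [345. 237.] [-47.  17.]
nat 63 [294. 266.] [110. -63.]
nat 50 [271. 271.] [ 154. -108.]
nat 16 [288. 283.] [164. -52.]
green 49 [325. 234.] [-27. -36.]
blue 51 [334. 238.] [-28.  -8.]
blue 33 [286. 274.] [142. -69.]
```

>>> step_arm:
  targets:
    - {"x": -0.014,"y": 0,"z": 0,"turn": 0}
    - {"x": -0.028,"y": 0,"z": 0,"turn": 0}
    - {"x": -0.042,"y": 0,"z": 0,"turn": 0}
    - {"x": -0.056,"y": 0,"z": 0,"turn": 0}
    - {"x": -0.07,"y": 0,"z": 0,"turn": 0}
    - {"x": -0.08,"y": 0,"z": 0,"turn": 0}

```text
time_s: 29.2
eef_pos: [0.3655, 0.2827, 0.0732]
orientation: [0.998, -0.068, 0.003, -0.001]
force: [7.1, -0.7, -2.1]
gripper_width: 0.02
finger_force: 30.0
```

```bash
python3 -c "
from h import *
q,R=status(TRAY);beads(.04)
s=cam('scene')
for p in (0,.1,.2,.3): print(p,proj(s,scoop_pts(p)).round(1).tolist())
crop(s,280,190,120,110,6,'pics/p1.png')"
```

```text
t 29.2 tcp [0.3655 0.2827 0.0732] yaw -0.1365 F [ 7.1 -0.7 -2.1] grip 0.02 30.0
 local tcp [-0.1826 -0.0004] turn to align -0.0001
red 50 [354. 231.] [-72.  31.]
orange 48 [339. 288.] [112.  68.]
nat 63 [353. 222.] [-100.   16.]
nat 61 [294. 266.] [113. -61.]
nat 44 [271. 269.] [ 153. -108.]
nat 15 [288. 284.] [168. -50.]
green 51 [333. 222.] [-70. -33.]
blue 56 [343. 224.] [-79.  -5.]
blue 34 [286. 274.] [145. -68.]
0 [[353.0, 247.0], [322.5, 233.2]]
0.1 [[352.8, 245.8], [321.9, 231.8]]
0.2 [[352.9, 243.9], [321.6, 229.8]]
0.3 [[353.2, 241.5], [321.6, 227.4]]
```

View pics/p1.png

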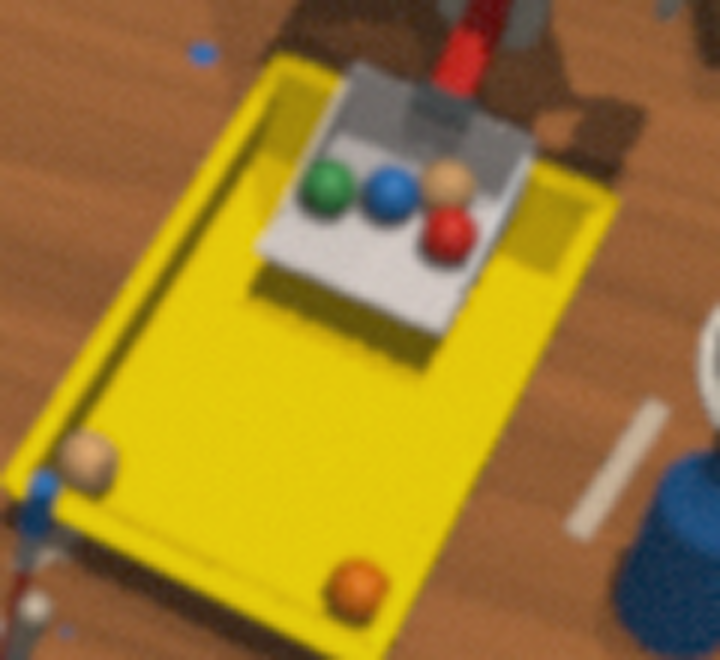

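Crop p1: four beads (green, blue, natural, red) sit well back in the bowl, and the scoop is pitched slightly lip-up at about (350,290). Two beads remain in the tray. Next I lift and carry.

>>> step_arm:
  targets:
    - {"x": 0.004,"y": 0,"z": -0.008,"turn": 0}
    - {"x": 0.01,"y": 0,"z": -0.024,"turn": 0}
    - {"x": 0.014,"y": 0,"z": -0.048,"turn": 0}
    - {"x": 0.016,"y": 0,"z": -0.08,"turn": 0}
    - {"x": 0.016,"y": 0,"z": -0.12,"turn": 0}
    - {"x": 0.016,"y": 0,"z": -0.16,"turn": 0}
    - {"x": 0.016,"y": 0,"z": -0.2,"turn": 0}
    - {"x": 0.016,"y": 0,"z": -0.24,"turn": 0}
    - {"x": 0.016,"y": 0,"z": -0.27,"turn": 0}
    - {"x": 0.016,"y": 0,"z": -0.29,"turn": 0}
    - {"x": 0.016,"y": 0,"z": -0.3,"turn": 0}

```text
time_s: 30.22
eef_pos: [0.3666, 0.2817, 0.1481]
orientation: [0.998, -0.068, 0.0, -0.0]
force: [0.0, 0.3, -2.4]
gripper_width: 0.0197
finger_force: 30.0
```

>>> step_arm:
  targets:
    - {"x": 0.002,"y": 0.008,"z": 0,"turn": 0}
    - {"x": 0.006,"y": 0.024,"z": 0,"turn": -0.004}
    - {"x": 0.012,"y": 0.048,"z": 0,"turn": -0.01}
    - {"x": 0.02,"y": 0.08,"z": 0,"turn": -0.016}
    - {"x": 0.03,"y": 0.12,"z": 0,"turn": -0.022}
    - {"x": 0.042,"y": 0.168,"z": 0,"turn": -0.028}
    - {"x": 0.056,"y": 0.224,"z": 0,"turn": -0.034}
    - {"x": 0.072,"y": 0.288,"z": 0,"turn": -0.04}
    - {"x": 0.09,"y": 0.36,"z": 0,"turn": -0.046}
    - {"x": 0.11,"y": 0.44,"z": 0,"turn": -0.052}
    - {"x": 0.13,"y": 0.52,"z": 0,"turn": -0.058}
    - {"x": 0.15,"y": 0.6,"z": 0,"turn": -0.064}
    - {"x": 0.17,"y": 0.68,"z": 0,"turn": -0.068}
    - {"x": 0.19,"y": 0.76,"z": 0,"turn": -0.072}
    - {"x": 0.208,"y": 0.832,"z": 0,"turn": -0.074}
    - {"x": 0.222,"y": 0.888,"z": 0,"turn": -0.076}
    - {"x": 0.234,"y": 0.936,"z": 0,"turn": -0.076}
    - {"x": 0.242,"y": 0.968,"z": 0,"turn": -0.076}
    - {"x": 0.247,"y": 0.988,"z": 0,"turn": -0.076}
    - {"x": 0.25,"y": 1.0,"z": 0,"turn": -0.076}

```text
time_s: 31.88
eef_pos: [0.3941, 0.0249, 0.1469]
orientation: [1.0, 0.011, -0.0, -0.0]
force: [-0.4, -0.5, -1.9]
gripper_width: 0.0196
finger_force: 30.0
```

```bash
python3 -c "
from h import *
to(BOX,-.103,0,.15);beads(.1)"
```

```text
t 31.88 tcp [0.3941 0.0249 0.1469] yaw 0.022 F [-0.4 -0.5 -1.9] grip 0.0196 30.0
 local tcp [-0.125   0.2671] turn to align -0.0001
 move [ 0.088  1.068 -0.013]
orange 47 [339. 288.] [146.  75.]
nat 15 [313. 198.] [ -76. -103.]
nat 60 [294. 266.] [147. -47.]
```

>>> step_arm:
  targets:
    - {"x": 0.001,"y": 0.008,"z": 0,"turn": 0}
    - {"x": 0.002,"y": 0.024,"z": 0,"turn": 0}
    - {"x": 0.004,"y": 0.048,"z": 0,"turn": 0}
    - {"x": 0.008,"y": 0.08,"z": 0,"turn": 0}
    - {"x": 0.012,"y": 0.12,"z": 0,"turn": 0}
    - {"x": 0.016,"y": 0.168,"z": 0,"turn": 0}
    - {"x": 0.02,"y": 0.224,"z": 0,"turn": 0}
    - {"x": 0.025,"y": 0.288,"z": 0,"turn": 0}
    - {"x": 0.03,"y": 0.36,"z": 0,"turn": 0}
    - {"x": 0.035,"y": 0.44,"z": 0,"turn": 0}
    - {"x": 0.04,"y": 0.52,"z": 0,"turn": 0}
    - {"x": 0.046,"y": 0.6,"z": 0,"turn": 0}
    - {"x": 0.052,"y": 0.68,"z": 0,"turn": 0}
    - {"x": 0.058,"y": 0.76,"z": 0,"turn": 0}
    - {"x": 0.064,"y": 0.832,"z": 0,"turn": 0}
    - {"x": 0.07,"y": 0.888,"z": 0,"turn": 0}
    - {"x": 0.076,"y": 0.936,"z": 0,"turn": 0}
    - {"x": 0.082,"y": 0.968,"z": 0,"turn": 0}
    - {"x": 0.086,"y": 0.988,"z": 0,"turn": 0}
    - {"x": 0.088,"y": 1.0,"z": 0,"turn": 0}

```text
time_s: 33.6
eef_pos: [0.4221, -0.2244, 0.147]
orientation: [1.0, 0.011, -0.0, -0.0]
force: [0.4, 0.5, -1.9]
gripper_width: 0.0199
finger_force: 30.0
```

```bash
cat >> h.py <<'E'
def blobs(z,ref,lim=.13,view="scene"):
    c=cam(view);hsv=cv2.cvtColor(c["im"],cv2.COLOR_BGR2HSV).astype(int);H,S,V=hsv[...,0],hsv[...,1],hsv[...,2]
    mk={"red":((H<5)|(H>174))&(S>140),"nat":(H>8)&(H<20)&(S>60)&(S<150)&(V>120),"green":(H>45)&(H<85)&(S>90),"blue":(H>100)&(H<125)&(S>110)}
    a,b=np.cos(ref[2]),np.sin(ref[2])
    for n,m in mk.items():
        k,l,st,ce=cv2.connectedComponentsWithStats(m.astype(np.uint8))
        for i in range(1,k):
            if 10<=st[i,4]<200:
                d=plane(c,ce[i],z)-[ref[0],ref[1],0];q=np.array([a*d[0]+b*d[1],-b*d[0]+a*d[1]])
                if abs(q).max()<lim: print(view,n,st[i,4],ce[i].round(),(q*1e3).round())
E
python3 -c "
from h import *
to(BOX,-.098,0,.095);blobs(.11,BOX)"
```

```text
t 33.6 tcp [ 0.4221 -0.2244  0.147 ] yaw 0.0224 F [ 0.4  0.5 -1.9] grip 0.0199 30.0
 local tcp [-0.1026  0.0172] turn to align 0.0
 move [0.018 0.069 0.208]
scene red 46 [190. 172.] [-15.  41.]
scene nat 46 [159. 142.] [ -98. -114.]
scene nat 29 [198. 148.] [-120.   14.]
scene nat 61 [171. 156.] [-57. -47.]
scene nat 43 [191. 166.] [-42.  30.]
scene nat 10 [215. 175.] [-33. 115.]
scene nat 15 [140. 197.] [119. -47.]
scene green 24 [173. 166.] [-21. -20.]
```

>>> step_arm:
  targets:
    - {"x": 0.002,"y": 0.01,"z": 0.01,"turn": 0}
    - {"x": 0.006,"y": 0.025,"z": 0.03,"turn": 0}
    - {"x": 0.01,"y": 0.04,"z": 0.055,"turn": 0}
    - {"x": 0.014,"y": 0.055,"z": 0.08,"turn": 0}
    - {"x": 0.016,"y": 0.065,"z": 0.11,"turn": 0}
    - {"x": 0.018,"y": 0.068,"z": 0.14,"turn": 0}
    - {"x": 0.018,"y": 0.068,"z": 0.17,"turn": 0}
    - {"x": 0.018,"y": 0.068,"z": 0.19,"turn": 0}
    - {"x": 0.018,"y": 0.068,"z": 0.205,"turn": 0}
    - {"x": 0.018,"y": 0.068,"z": 0.208,"turn": 0}

```text
time_s: 34.48
eef_pos: [0.4264, -0.2405, 0.0942]
orientation: [1.0, 0.011, -0.001, -0.001]
force: [0.4, 0.9, -2.6]
gripper_width: 0.0193
finger_force: 30.0
```

```bash
python3 -c "
from h import *
to(BOX,-.09,0,.09);blobs(.065,BOX)"
```

```text
t 34.48 tcp [ 0.4264 -0.2405  0.0942] yaw 0.0228 F [ 0.4  0.9 -2.6] grip 0.0193 30.0
 local tcp [-0.0986  0.0011] turn to align 0.0002
 move [0.034 0.004 0.017]
scene red 126 [189. 156.] [-114.  -22.]
scene red 14 [190. 183.] [-12.  34.]
scene nat 29 [167. 160.] [-73. -80.]
scene nat 29 [189. 177.] [-34.  22.]
```

>>> step_arm:
  targets:
    - {"x": 0.015,"y": 0,"z": 0,"turn": 0}
    - {"x": 0.03,"y": 0,"z": -0.002,"turn": 0}
    - {"x": 0.045,"y": 0,"z": -0.006,"turn": 0}
    - {"x": 0.06,"y": 0,"z": -0.015,"turn": 0}
    - {"x": 0.077,"y": 0,"z": -0.03,"turn": 0}
    - {"x": 0.094,"y": 0,"z": -0.047,"turn": 0}
    - {"x": 0.114,"y": 0,"z": -0.068,"turn": 0}
    - {"x": 0.134,"y": 0,"z": -0.09,"turn": 0}

```text
time_s: 35.2
eef_pos: [0.4532, -0.2401, 0.1171]
orientation: [1.0, 0.012, -0.008, -0.001]
force: [-25.8, -4.5, 10.0]
gripper_width: 0.0198
finger_force: 30.0
```

```bash
python3 -c "
from h import *
status(BOX);t=cam('top');s=cam('scene')
for p in(.2,.1,0,-.1,-.2,-.3):print(p,scoop_pts(p,((50,0,0),)).round(3),proj(s,scoop_pts(p,((-50,47,45),(-50,-47,45)))).round(1).tolist())
a=cv2.resize(t['im'][130:220,290:390],None,fx=4,fy=4,interpolation=cv2.INTER_CUBIC)
b=cv2.resize(s['im'][130:220,130:230],None,fx=4,fy=4,interpolation=cv2.INTER_CUBIC)
cv2.imwrite('pics/b1.png',np.hstack([a,b]))"
```

```text
t 35.2 tcp [ 0.4532 -0.2401  0.1171] yaw 0.0243 F [-25.8  -4.5  10. ] grip 0.0198 30.0
 local tcp [-0.0718  0.0009] turn to align 0.0009
0.2 [[ 0.612 -0.236  0.092]] [[192.7, 170.5], [164.7, 162.5]]
0.1 [[ 0.607 -0.236  0.077]] [[193.2, 171.2], [165.4, 163.1]]
0 [[ 0.6   -0.237  0.062]] [[193.9, 171.6], [166.1, 163.6]]
-0.1 [[ 0.592 -0.237  0.048]] [[194.5, 171.9], [166.9, 163.9]]
-0.2 [[ 0.583 -0.237  0.034]] [[195.3, 172.0], [167.7, 164.1]]
-0.3 [[ 0.572 -0.237  0.022]] [[196.0, 172.0], [168.6, 164.0]]
```

>>> step_arm:
  targets:
    - {"x": 0.0,"y": 0,"z": -0.03,"turn": 0}
    - {"x": 0.0,"y": 0,"z": -0.06,"turn": 0}
    - {"x": 0.015,"y": 0,"z": -0.085,"turn": 0}

```text
time_s: 35.55
eef_pos: [0.4642, -0.2402, 0.1399]
orientation: [1.0, 0.011, 0.0, 0.0]
force: [-3.3, 0.2, -1.2]
gripper_width: 0.0199
finger_force: 30.0
```

```bash
python3 -c "
from h import *
status(BOX)
for p in(0,-.1,-.2,-.3):print(p,scoop_pts(p,((50,0,0),)).round(3))
blobs(.065,BOX)"
```

```text
t 35.55 tcp [ 0.4642 -0.2402  0.1399] yaw 0.0224 F [-3.3  0.2 -1.2] grip 0.0199 30.0
 local tcp [-0.0608  0.0005] turn to align 0.0001
0 [[ 0.61  -0.237  0.084]]
-0.1 [[ 0.602 -0.237  0.07 ]]
-0.2 [[ 0.592 -0.237  0.056]]
-0.3 [[ 0.582 -0.238  0.044]]
scene red 116 [182. 153.] [-118.  -50.]
scene nat 31 [167. 160.] [-73. -77.]
scene nat 13 [140. 196.] [ 87. -79.]
scene nat 10 [205. 207.] [ 57. 119.]
```

```bash
python3 -c "
from h import *
blobs(.07,BOX,view='top')
s=cam('scene');t=cam('top')
for p in(0,-.1,-.2,-.3):
  P=scoop_pts(p,((-50,47,45),(22,47,0),(50,47,0)));print(p,'S',proj(s,P).round(1).tolist(),'T',proj(t,P).round(1).tolist())
g=cv2.cvtColor(s['im'],cv2.COLOR_BGR2HSV)
for y in range(164,200,3): print(y,[tuple(g[y,x]) [1:3] for x in range(184,208,3)])
" | sed 's/np.uint8(\([0-9]*\))/\1/g'
```

```text
top red 33 [327. 177.] [26. 28.]
top nat 17 [331. 183.] [ 4. 15.]
top green 19 [343. 177.] [ 27. -32.]
top blue 34 [338. 180.] [ 14. -11.]
0 S [[191.3, 169.0], [181.8, 196.5], [177.2, 203.5]] T [[324.0, 187.1], [322.1, 168.2], [322.1, 160.6]]
-0.1 S [[191.9, 169.3], [183.7, 197.1], [179.3, 204.5]] T [[323.8, 188.1], [321.7, 170.8], [321.6, 163.3]]
-0.2 S [[192.7, 169.4], [185.6, 197.2], [181.5, 205.0]] T [[323.7, 189.2], [321.4, 173.6], [321.1, 166.4]]
-0.3 S [[193.5, 169.4], [187.6, 196.8], [183.8, 205.0]] T [[323.6, 190.4], [321.0, 176.6], [320.7, 169.7]]
164 [(58, 62), (120, 91), (166, 86), (143, 93), (156, 90), (156, 98), (165, 148), (160, 148)]
167 [(13, 98), (20, 117), (28, 118), (61, 96), (110, 88), (139, 88), (158, 129), (161, 154)]
170 [(9, 89), (19, 93), (16, 97), (21, 96), (30, 92), (37, 110), (40, 147), (101, 126)]
173 [(196, 164), (14, 90), (14, 113), (17, 91), (32, 95), (26, 97), (30, 102), (27, 93)]
176 [(201, 94), (20, 101), (21, 121), (32, 87), (28, 91), (22, 94), (32, 103), (22, 94)]
179 [(215, 82), (25, 104), (15, 102), (14, 89), (27, 94), (28, 92), (28, 101), (29, 97)]
182 [(203, 84), (100, 89), (14, 92), (25, 93), (28, 90), (28, 91), (33, 93), (29, 106)]
185 [(179, 81), (182, 84), (19, 105), (28, 101), (29, 97), (30, 129), (27, 115), (32, 159)]
188 [(173, 84), (200, 83), (23, 153), (32, 189), (31, 182), (30, 186), (32, 168), (29, 159)]
191 [(188, 84), (192, 85), (21, 97), (31, 154), (33, 210), (31, 217), (32, 175), (32, 153)]
194 [(201, 81), (218, 82), (124, 82), (28, 117), (30, 161), (29, 208), (32, 176), (33, 99)]
197 [(194, 83), (174, 85), (159, 82), (24, 97), (31, 181), (29, 156), (27, 124), (28, 90)]
```

```bash
python3 -c "
from h import *
blobs(.07,BOX,view='top')
t=cam('top')
cv2.imwrite('pics/b2.png',cv2.resize(t['im'][140:215,295:375],(800,750),interpolation=cv2.INTER_CUBIC)[:600])"
```

```text
top red 33 [327. 174.] [36. 27.]
top nat 17 [331. 181.] [13. 15.]
top green 33 [344. 175.] [ 33. -34.]
top blue 32 [337. 178.] [25. -8.]
```

View pics/b2.png

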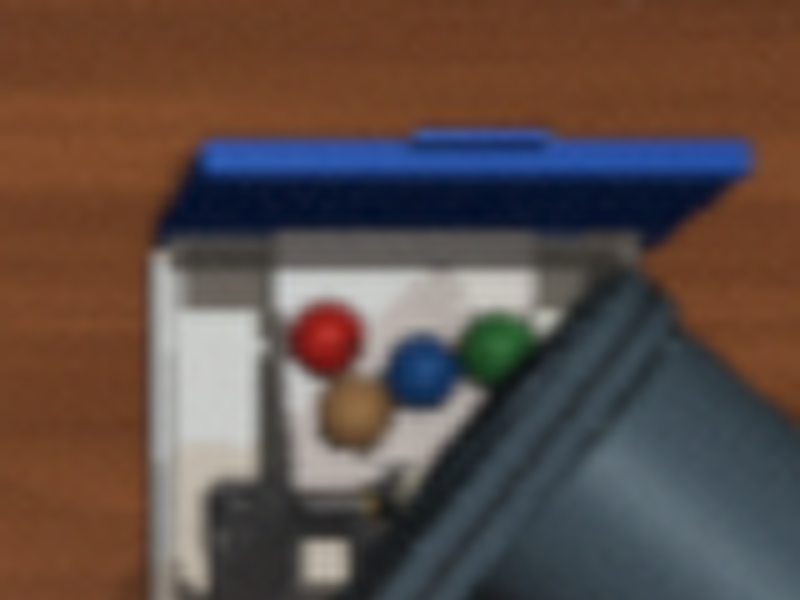

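View b2: all four beads are at (325,340), (355,410), (420,370) and (500,350), rolling towards the lip, which is inside the box at row 265. I'll lower the lip and draw back so they drop in.

>>> step_arm:
  targets:
    - {"x": -0.01,"y": 0,"z": 0.03,"turn": 0}
    - {"x": -0.025,"y": 0,"z": 0.06,"turn": 0}
    - {"x": -0.05,"y": 0,"z": 0.085,"turn": 0}
    - {"x": -0.08,"y": 0,"z": 0.1,"turn": 0}
    - {"x": -0.11,"y": 0,"z": 0.1,"turn": 0}
    - {"x": -0.12,"y": 0,"z": 0.1,"turn": 0}
    - {"x": -0.12,"y": 0,"z": 0.1,"turn": 0}

```text
time_s: 36.43
eef_pos: [0.433, -0.2407, 0.1137]
orientation: [1.0, 0.011, -0.0, -0.0]
force: [-0.9, 0.6, -1.8]
gripper_width: 0.0198
finger_force: 30.0
```

```bash
python3 -c "
from h import *
status(BOX);blobs(.035,BOX,view='top');blobs(.018,BOX,view='top')"
```

```text
t 36.43 tcp [ 0.433  -0.2407  0.1137] yaw 0.0218 F [-0.9  0.6 -1.8] grip 0.0198 30.0
 local tcp [-0.092   0.0008] turn to align -0.0002
top red 32 [327. 173.] [46. 24.]
top nat 12 [359. 174.] [ 44. -97.]
top nat 33 [329. 181.] [17. 16.]
top green 32 [343. 175.] [ 37. -38.]
top blue 34 [336. 177.] [ 32. -11.]
top red 29 [327. 174.] [43. 21.]
top nat 12 [359. 174.] [  46. -101.]
top nat 34 [329. 182.] [15. 13.]
top green 32 [343. 176.] [ 35. -41.]
top blue 35 [336. 178.] [ 29. -13.]
```

>>> step_arm:
  targets:
    - {"x": 0,"y": 0,"z": 0,"turn": 0}
    - {"x": 0,"y": 0,"z": 0,"turn": 0}
    - {"x": 0,"y": 0,"z": 0,"turn": 0}
    - {"x": 0,"y": 0,"z": 0,"turn": 0}
    - {"x": 0,"y": 0,"z": 0,"turn": 0}
    - {"x": 0,"y": 0,"z": 0,"turn": 0}

```text
time_s: 37.03
eef_pos: [0.4342, -0.2408, 0.1139]
orientation: [1.0, 0.011, -0.0, -0.0]
force: [0.3, -0.4, -3.0]
gripper_width: 0.0198
finger_force: 30.0
```

```bash
python3 -c "
from h import *
status(BOX);blobs(.025,BOX,view='top')"
```

```text
t 37.03 tcp [ 0.4342 -0.2408  0.1139] yaw 0.0228 F [ 0.3 -0.4 -3. ] grip 0.0198 30.0
 local tcp [-0.0908  0.0006] turn to align 0.0002
top red 32 [327. 185.] [ 1. 23.]
top nat 12 [359. 174.] [ 45. -99.]
top nat 18 [330. 191.] [-22.  12.]
top green 26 [343. 187.] [ -5. -40.]
top blue 33 [336. 189.] [-15. -13.]
```

>>> step_arm:
  targets:
    - {"x": 0.03,"y": 0,"z": 0,"turn": 0}
    - {"x": 0.06,"y": 0,"z": 0,"turn": 0}
    - {"x": 0.09,"y": 0,"z": 0,"turn": 0}
    - {"x": 0.106,"y": 0,"z": -0.005,"turn": 0}
    - {"x": 0.125,"y": 0,"z": -0.04,"turn": 0}
    - {"x": 0.145,"y": 0,"z": -0.07,"turn": 0}
    - {"x": 0.165,"y": 0,"z": -0.095,"turn": 0}
    - {"x": 0.19,"y": 0,"z": -0.12,"turn": 0}
    - {"x": 0.22,"y": 0,"z": -0.145,"turn": 0}
    - {"x": 0.25,"y": 0,"z": -0.17,"turn": 0}

```text
time_s: 37.92
eef_pos: [0.4954, -0.2391, 0.1564]
orientation: [1.0, 0.011, -0.002, -0.0]
force: [-4.4, -0.7, 0.9]
gripper_width: 0.0202
finger_force: 30.0
```

```bash
python3 -c "
from h import *
status(BOX);blobs(.05,BOX,view='top')
t=cam('top')
for p in(0,-.1,-.2,-.3,-.4,-.5):print(p,proj(t,scoop_pts(p,((50,47,0),))).round(1),scoop_pts(p,((50,0,0),)).round(3))"
```

```text
t 37.92 tcp [ 0.4954 -0.2391  0.1564] yaw 0.0229 F [-4.4 -0.7  0.9] grip 0.0202 30.0
 local tcp [-0.0296  0.001 ] turn to align 0.0003
top red 36 [327. 166.] [69. 26.]
top red 11 [342. 200.] [-57. -31.]
top nat 17 [330. 172.] [47. 14.]
top green 26 [343. 166.] [ 71. -33.]
top blue 39 [365. 156.] [ 108. -116.]
top blue 38 [336. 168.] [63. -9.]
0 [[322.6 150.8]] [[ 0.643 -0.236  0.101]]
-0.1 [[322.1 153.7]] [[ 0.635 -0.236  0.087]]
-0.2 [[321.7 156.9]] [[ 0.626 -0.236  0.074]]
-0.3 [[321.2 160.3]] [[ 0.615 -0.237  0.061]]
-0.4 [[320.9 164. ]] [[ 0.603 -0.237  0.05 ]]
-0.5 [[320.5 167.8]] [[ 0.59  -0.237  0.04 ]]
```

>>> step_arm:
  targets:
    - {"x": -0.01,"y": 0,"z": 0.01,"turn": 0}
    - {"x": -0.03,"y": 0,"z": 0.02,"turn": 0}
    - {"x": -0.06,"y": 0,"z": 0.03,"turn": 0}
    - {"x": -0.1,"y": 0,"z": 0.03,"turn": 0}
    - {"x": -0.14,"y": 0,"z": 0.03,"turn": 0}
    - {"x": -0.17,"y": 0,"z": 0.02,"turn": 0}
    - {"x": -0.17,"y": 0,"z": 0,"turn": 0}
    - {"x": -0.17,"y": 0,"z": -0.04,"turn": 0}

```text
time_s: 38.68
eef_pos: [0.4532, -0.2402, 0.1666]
orientation: [1.0, 0.011, -0.0, -0.0]
force: [0.0, -0.2, -2.3]
gripper_width: 0.0193
finger_force: 30.0
```

```bash
python3 -c "
from h import *
status(BOX);blobs(.018,BOX,view='top')"
```

```text
t 38.68 tcp [ 0.4532 -0.2402  0.1666] yaw 0.0215 F [ 0.  -0.2 -2.3] grip 0.0193 30.0
 local tcp [-0.0718  0.0008] turn to align -0.0004
top red 32 [321. 170.] [60. 43.]
top nat 13 [328. 170.] [59. 17.]
top green 30 [342. 170.] [ 60. -35.]
top blue 24 [334. 170.] [60. -5.]
```

All four beads lie in the box along the far wall. Now I take the scoop back to the table.

>>> step_arm:
  targets:
    - {"x": 0,"y": 0,"z": -0.12,"turn": 0}
    - {"x": 0,"y": 0,"z": -0.25,"turn": 0}
    - {"x": 0.02,"y": -0.06,"z": -0.28,"turn": 0}
    - {"x": 0.04,"y": -0.18,"z": -0.28,"turn": 0}
    - {"x": 0.06,"y": -0.32,"z": -0.28,"turn": 0}
    - {"x": 0.08,"y": -0.46,"z": -0.28,"turn": 0}
    - {"x": 0.1,"y": -0.6,"z": -0.28,"turn": 0}
    - {"x": 0.12,"y": -0.74,"z": -0.28,"turn": 0}
    - {"x": 0.14,"y": -0.86,"z": -0.28,"turn": 0}
    - {"x": 0.15,"y": -0.95,"z": -0.26,"turn": 0}
    - {"x": 0.15,"y": -0.98,"z": -0.16,"turn": 0}
    - {"x": 0.15,"y": -0.98,"z": -0.04,"turn": 0}
    - {"x": 0.15,"y": -0.98,"z": 0.06,"turn": 0}
    - {"x": 0.15,"y": -0.98,"z": 0.14,"turn": 0}
    - {"x": 0.15,"y": -0.98,"z": 0.16,"turn": 0}
    - {"x": 0.15,"y": -0.98,"z": 0.16,"turn": 0}

```text
time_s: 40.07
eef_pos: [0.4857, 0.0057, 0.1258]
orientation: [1.0, 0.011, -0.001, -0.0]
force: [-0.0, -0.2, -1.2]
gripper_width: 0.0196
finger_force: 30.0
```

```bash
python3 -c "
from h import *
status(BOX);blobs(.018,BOX,view='top')
for p in(-.3,-.4,-.45,-.5):print(p,scoop_pts(p,((50,0,0),)).round(3))"
```

```text
t 40.07 tcp [0.4857 0.0057 0.1258] yaw 0.0228 F [-0.  -0.2 -1.2] grip 0.0196 30.0
 local tcp [-0.0338  0.2459] turn to align 0.0002
top red 31 [321. 170.] [60. 43.]
top nat 13 [328. 170.] [59. 17.]
top nat 41 [359. 188.] [  -8. -100.]
top green 30 [342. 170.] [ 60. -35.]
top blue 25 [334. 170.] [60. -6.]
-0.3 [[0.604 0.008 0.031]]
-0.4 [[0.592 0.008 0.02 ]]
-0.45 [[0.585 0.008 0.015]]
-0.5 [[0.579 0.008 0.01 ]]
```

>>> step_arm:
  targets:
    - {"x": 0,"y": 0,"z": 0.03,"turn": 0}
    - {"x": 0,"y": 0,"z": 0.05,"turn": 0}
    - {"x": -0.03,"y": 0,"z": 0.075,"turn": 0}
    - {"x": -0.06,"y": 0,"z": 0.1,"turn": 0}
    - {"x": -0.09,"y": 0,"z": 0.128,"turn": 0}
    - {"x": -0.118,"y": 0,"z": 0.158,"turn": 0}
    - {"x": -0.145,"y": 0,"z": 0.19,"turn": 0}
    - {"x": -0.17,"y": 0,"z": 0.222,"turn": 0}
    - {"x": -0.19,"y": 0,"z": 0.25,"turn": 0}
    - {"x": -0.205,"y": 0,"z": 0.272,"turn": 0}
    - {"x": -0.215,"y": 0,"z": 0.283,"turn": 0}
    - {"x": -0.215,"y": 0,"z": 0.285,"turn": 0}

```text
time_s: 41.12
eef_pos: [0.4318, 0.0042, 0.0551]
orientation: [1.0, 0.011, -0.0, -0.0]
force: [-1.8, 1.2, 7.9]
gripper_width: 0.0199
finger_force: 30.0
```

```bash
python3 -c "
from h import *
status(BOX)
s=cam('scene')
for p in(.1,0,-.1,-.2,-.3):print(p,proj(s,scoop_pts(p,((50,47,0),(50,-47,0),(-50,47,45),(-50,-47,45)))).round(1).tolist())
hsv=cv2.cvtColor(s['im'],cv2.COLOR_BGR2HSV)
m=((hsv[...,1]<50)&(hsv[...,2]>110)).astype(np.uint8);m[:,:215]=0;m[:170]=0;m[285:]=0;m[:,330:]=0
n,l,st,c=cv2.connectedComponentsWithStats(m)
i=1+st[1:,4].argmax();cs=cv2.findContours((l==i).astype(np.uint8),0,2)[0][0]
print(st[i],cv2.approxPolyDP(cv2.convexHull(cs),2,True).reshape(-1,2).tolist())"
```

```text
t 41.12 tcp [0.4318 0.0042 0.0551] yaw 0.0226 F [-1.8  1.2  7.9] grip 0.0199 30.0
 local tcp [-0.0878  0.2456] turn to align 0.0001
0.1 [[259.7, 237.4], [229.8, 227.8], [272.5, 203.5], [243.2, 194.8]]
0 [[260.6, 238.6], [231.0, 229.1], [272.9, 203.8], [243.6, 195.2]]
-0.1 [[261.7, 239.2], [232.4, 229.8], [273.2, 204.0], [244.1, 195.4]]
-0.2 [[262.9, 239.3], [234.0, 230.0], [273.6, 204.0], [244.6, 195.4]]
-0.3 [[264.2, 238.9], [235.6, 229.7], [274.1, 203.8], [245.2, 195.2]]
[234 200  41  35 852] [[274, 201], [271, 216], [262, 234], [234, 225], [244, 200]]
```

>>> step_arm:
  targets:
    - {"x": 0,"y": 0,"z": -0.006,"turn": 0}
    - {"x": 0,"y": 0,"z": -0.006,"turn": 0}
    - {"x": 0,"y": 0,"z": -0.006,"turn": 0}
    - {"x": 0,"y": 0,"z": -0.006,"turn": 0}
    - {"x": 0,"y": 0,"z": -0.006,"turn": 0}
    - {"x": 0,"y": 0,"z": -0.006,"turn": 0}
    - {"x": 0,"y": 0,"z": -0.006,"turn": 0}
    - {"x": 0,"y": 0,"z": -0.006,"turn": 0}
    - {"x": 0,"y": 0,"z": -0.006,"turn": 0}
    - {"x": 0,"y": 0,"z": -0.006,"turn": 0}
  fingers: -1

```text
time_s: 42.0
eef_pos: [0.4323, 0.0042, 0.0567]
orientation: [1.0, 0.011, -0.0, -0.0]
force: [0.5, 0.4, 0.1]
gripper_width: 0.0816
finger_force: 0.0
```

>>> step_arm:
  targets:
    - {"x": 0,"y": 0,"z": -0.1,"turn": 0}
    - {"x": 0,"y": 0,"z": -0.2,"turn": 0}
    - {"x": 0,"y": 0,"z": -0.35,"turn": 0}
    - {"x": 0,"y": 0,"z": -0.5,"turn": 0}
    - {"x": 0,"y": 0,"z": -0.65,"turn": 0}
    - {"x": 0,"y": 0,"z": -0.8,"turn": 0}
    - {"x": 0,"y": 0,"z": -0.95,"turn": 0}
    - {"x": 0,"y": 0,"z": -1.0,"turn": 0}
    - {"x": 0,"y": 0,"z": -1.0,"turn": 0}

```text
time_s: 42.75
eef_pos: [0.4342, 0.0038, 0.3107]
orientation: [1.0, 0.011, 0.004, 0.001]
force: [-0.1, -0.2, 0.6]
gripper_width: 0.093
finger_force: 0.0
```

```bash
python3 -c "
from h import *
q,R=status(BOX)
s=cam('scene')
hsv=cv2.cvtColor(s['im'],cv2.COLOR_BGR2HSV)
m=((hsv[...,1]<60)&(hsv[...,2]>90)).astype(np.uint8);m[:,:215]=0;m[:165]=0;m[285:]=0;m[:,330:]=0
n,l,st,c=cv2.connectedComponentsWithStats(m)
i=1+st[1:,4].argmax();cs=cv2.findContours((l==i).astype(np.uint8),0,2)[0][0]
h=cv2.approxPolyDP(cv2.convexHull(cs),2,True).reshape(-1,2);print(st[i],h.tolist())
for p in h: print(plane(s,p,0).round(3),plane(s,p,.045).round(3))
# outer lid edge from both views: blue mask hull
for v in('top','scene'):
  c=cam(v);g=cv2.cvtColor(c['im'],cv2.COLOR_BGR2HSV).astype(int);mm=((g[...,0]>100)&(g[...,0]<125)&(g[...,1]>120)).astype(np.uint8)
  k,l,st,ce=cv2.connectedComponentsWithStats(mm)
  cand=[(st[i,4],i) for i in range(1,k) if np.linalg.norm(plane(c,ce[i],.15)[:2]-[.6,-.23])<.09]
  i=max(cand)[1];cs=max(cv2.findContours((l==i).astype(np.uint8),0,2)[0],key=cv2.contourArea);print(v,st[i],cv2.approxPolyDP(cv2.convexHull(cs),2,True).reshape(-1,2).tolist())
"
```

```text
t 42.75 tcp [0.4342 0.0038 0.3107] yaw 0.0227 F [-0.1 -0.2  0.6] grip 0.093 0.0
 local tcp [-0.0854  0.2451] turn to align 0.0002
[ 234  194   41   41 1041] [[246, 194], [274, 201], [273, 212], [263, 234], [234, 225]]
[ 0.438 -0.054  0.   ] [ 0.473 -0.037  0.045]
[0.431 0.038 0.   ] [0.466 0.052 0.045]
[0.473 0.051 0.   ] [0.506 0.064 0.045]
[0.56  0.055 0.   ] [0.589 0.067 0.045]
[ 0.562 -0.037  0.   ] [ 0.592 -0.021  0.045]
top [312 153  58  11 490] [[369, 155], [360, 163], [312, 162], [316, 154]]
scene [ 126  156   67   53 1975] [[126, 157], [184, 172], [192, 207], [181, 208], [145, 196], [139, 191]]
```

>>> step_arm:
  targets:
    - {"x": 0.2,"y": 0.2,"z": 0,"turn": 0}
    - {"x": 0.4,"y": 0.4,"z": 0,"turn": 0}
    - {"x": 0.6,"y": 0.6,"z": 0,"turn": 0}
    - {"x": 0.8,"y": 0.8,"z": 0,"turn": 0}
    - {"x": 0.9,"y": 0.98,"z": 0,"turn": 0}
    - {"x": 0.9,"y": 0.98,"z": 0,"turn": 0}
    - {"x": 0.9,"y": 0.98,"z": 0,"turn": 0}
    - {"x": 0.9,"y": 0.98,"z": 0,"turn": 0}
    - {"x": 0.9,"y": 0.98,"z": 0,"turn": 0}
    - {"x": 0.9,"y": 0.98,"z": 0,"turn": 0}
    - {"x": 0.9,"y": 0.98,"z": 0,"turn": 0}
    - {"x": 0.9,"y": 0.98,"z": 0,"turn": 0}
  fingers: 1

```text
time_s: 43.9
eef_pos: [0.662, -0.2344, 0.3062]
orientation: [1.0, 0.012, -0.001, -0.0]
force: [0.7, 0.1, 0.6]
gripper_width: 0.0177
finger_force: 0.0
```

```bash
python3 -c "
from h import *
to(BOX,.14,0,.172)"
```

```text
t 43.9 tcp [ 0.662  -0.2344  0.3062] yaw 0.0233 F [0.7 0.1 0.6] grip 0.0177 0.0
 local tcp [0.1371 0.0019] turn to align 0.0005
 move [0.012 0.008 0.537]
```

>>> step_arm:
  targets:
    - {"x": 0,"y": 0,"z": 0.1,"turn": 0}
    - {"x": 0,"y": 0,"z": 0.22,"turn": 0}
    - {"x": 0,"y": 0,"z": 0.34,"turn": 0}
    - {"x": 0,"y": 0,"z": 0.44,"turn": 0}
    - {"x": 0,"y": 0,"z": 0.51,"turn": 0}
    - {"x": 0,"y": 0,"z": 0.52,"turn": 0}
    - {"x": 0,"y": 0,"z": 0.52,"turn": 0}

```text
time_s: 44.48
eef_pos: [0.6618, -0.2341, 0.1768]
orientation: [1.0, 0.012, -0.001, -0.0]
force: [0.5, 0.1, 0.2]
gripper_width: 0.0005
finger_force: 0.0
```

```bash
python3 -c "
from h import *
status(BOX)"
```

```text
t 44.48 tcp [ 0.6618 -0.2341  0.1768] yaw 0.0237 F [0.5 0.1 0.2] grip 0.0005 0.0
 local tcp [0.1369 0.0022] turn to align 0.0007
```

>>> step_arm:
  targets:
    - {"x": -0.06,"y": 0,"z": 0,"turn": 0}
    - {"x": -0.12,"y": 0,"z": 0,"turn": 0}
    - {"x": -0.17,"y": 0,"z": 0,"turn": 0}
    - {"x": -0.21,"y": 0,"z": 0,"turn": 0}
    - {"x": -0.25,"y": 0,"z": 0,"turn": 0}
    - {"x": -0.29,"y": 0,"z": 0,"turn": 0}
    - {"x": -0.33,"y": 0,"z": 0,"turn": 0}
    - {"x": -0.38,"y": 0,"z": 0.02,"turn": 0}
    - {"x": -0.43,"y": 0,"z": 0.043,"turn": 0}
    - {"x": -0.48,"y": 0,"z": 0.075,"turn": 0}
    - {"x": -0.53,"y": 0,"z": 0.107,"turn": 0}
    - {"x": -0.57,"y": 0,"z": 0.15,"turn": 0}
    - {"x": -0.612,"y": 0,"z": 0.195,"turn": 0}
    - {"x": -0.64,"y": 0,"z": 0.25,"turn": 0}
    - {"x": -0.664,"y": 0,"z": 0.3,"turn": 0}
    - {"x": -0.674,"y": 0,"z": 0.34,"turn": 0}
    - {"x": -0.684,"y": 0,"z": 0.38,"turn": 0}
    - {"x": -0.684,"y": 0,"z": 0.4,"turn": 0}

```text
time_s: 45.98
eef_pos: [0.492, -0.2396, 0.0769]
orientation: [1.0, 0.011, 0.0, 0.0]
force: [0.1, -0.4, 0.5]
gripper_width: 0.0004
finger_force: 0.2
```

>>> step_arm:
  targets:
    - {"x": 0,"y": 0,"z": 0.01,"turn": 0}
    - {"x": 0,"y": 0,"z": 0.02,"turn": 0}
    - {"x": 0,"y": 0,"z": 0.02,"turn": 0}
    - {"x": 0,"y": 0,"z": 0.02,"turn": 0}

```text
time_s: 46.32
eef_pos: [0.4921, -0.2396, 0.0754]
orientation: [1.0, 0.012, 0.0, 0.001]
force: [-9.5, 5.2, 24.6]
gripper_width: 0.0005
finger_force: 13.1
```

>>> step_arm:
  targets:
    - {"x": 0,"y": 0,"z": -0.1,"turn": 0}
    - {"x": 0,"y": 0,"z": -0.25,"turn": 0}
    - {"x": 0,"y": 0,"z": -0.4,"turn": 0}
    - {"x": -0.1,"y": 0,"z": -0.55,"turn": 0}
    - {"x": -0.25,"y": 0,"z": -0.6,"turn": 0}
    - {"x": -0.4,"y": 0,"z": -0.6,"turn": 0}
    - {"x": -0.55,"y": 0,"z": -0.6,"turn": 0}
    - {"x": -0.7,"y": 0,"z": -0.6,"turn": 0}
    - {"x": -0.7,"y": 0,"z": -0.6,"turn": 0}
    - {"x": -0.7,"y": 0,"z": -0.6,"turn": 0}

```text
time_s: 47.15
eef_pos: [0.3162, -0.2439, 0.2226]
orientation: [1.0, 0.01, 0.001, 0.001]
force: [-0.1, 0.4, -0.4]
gripper_width: 0.0005
finger_force: 0.0
```

```bash
python3 -c "
from h import *
status(BOX)
a,b=np.cos(BOX[2]),np.sin(BOX[2])
for v in('top','scene'):
  c=cam(v);g=cv2.cvtColor(c['im'],cv2.COLOR_BGR2HSV).astype(int);mm=((g[...,0]>100)&(g[...,0]<125)&(g[...,1]>120)).astype(np.uint8)
  k,l,st,ce=cv2.connectedComponentsWithStats(mm)
  i=max((st[i,4],i) for i in range(1,k) if np.linalg.norm(plane(c,ce[i],.07)[:2]-[.52,-.24])<.09)[1]
  cs=max(cv2.findContours((l==i).astype(np.uint8),0,2)[0],key=cv2.contourArea)
  L=np.array([(75,90,75.5),(75,-90,75.5),(-77,-90,75.5),(-77,90,75.5)])/1e3
  W=np.c_[BOX[0]+a*L[:,0]-b*L[:,1],BOX[1]+b*L[:,0]+a*L[:,1],L[:,2]]
  print(v,st[i],cv2.approxPolyDP(cv2.convexHull(cs),3,True).reshape(-1,2).tolist(),'expect shut',proj(c,W).round().tolist())
s=cam('scene');hsv=cv2.cvtColor(s['im'],cv2.COLOR_BGR2HSV)
m=((hsv[...,1]<60)&(hsv[...,2]>90)).astype(np.uint8);m[:,:222]=0;m[:165]=0;m[285:]=0;m[:,330:]=0
n,l,st,c=cv2.connectedComponentsWithStats(m);i=1+st[1:,4].argmax();print('scoop',st[i])
beads(.018)
"
```

```text
t 47.15 tcp [ 0.3162 -0.2439  0.2226] yaw 0.0197 F [-0.1  0.4 -0.4] grip 0.0005 0.0
 local tcp [-2.088e-01  1.000e-04] turn to align -0.0012
top [ 310  161   50   48 1745] [[359, 164], [358, 204], [338, 208], [311, 204], [311, 163]] expect shut [[310.0, 164.0], [360.0, 164.0], [360.0, 205.0], [310.0, 205.0]]
scene [ 140  157   75   52 2386] [[214, 172], [193, 208], [181, 208], [140, 192], [164, 157], [192, 162]] expect shut [[192.0, 207.0], [138.0, 190.0], [164.0, 156.0], [215.0, 171.0]]
scoop [ 234  194   41   41 1022]
orange 44 [339. 288.] [100.  66.]
nat 58 [294. 266.] [101. -67.]
nat 15 [288. 283.] [156. -56.]
blue 34 [286. 274.] [134. -73.]
```

The lid matches the shut outline in both views. The scoop stands flat, and the two remaining beads are still in the tray.

```bash
python3 -c "
from cell import r
print(r.close_job())"
```

```text
the job is handed in; nothing more can be done
None
```

The job is handed in at about 47 s: four beads are in the box and none were spilled, the scoop stands flat on the table and the blue lid is shut. An early lift tipped the scoop onto its handle, and I pressed it upright again before scooping.

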